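# Key and seat a lap wheel on a jeweller's polishing spindle

## Task

Fit the lap wheel to the polishing unit: take the loose key out of the wooden block and drop it all the way down into the slot of the spindle, then slide the wheel down over the spindle with its keyway on the key until it sits flat on the collar, and let go of it. The keyed bush inside the wheel may have slipped round from the white mark, so feel for the place where the keyway drops over the key. Leave the jar, the mandrel and the handpiece where they are.

Things in the scene. Friction and masses are not known exactly. Their poses are not given: they have to be found in the camera images.
- key_mid (a point): Loose key of blued steel (blue), a straight upright bar: 15 mm along its x, 12 mm along its y, 80 mm tall (z up), 110 g, foot edges chamfered 2.5 mm. This point is its centre, 40 mm above its foot. The two ends of x are alike. It starts standing loosely in the block's hole (1 mm play a side), foot 8 mm above the bench, its top 38 mm free above the block.
- block: Heavy pale wooden bench block, fixed, 100 x 130 mm and 50 mm high; origin at the centre of its underside. The key's hole, 42 mm deep, is in the middle of its top.
- lap: Polishing unit, fixed: white housing 180 x 180 mm, 64 mm high, with a dark collar and an upright, non-turning steel spindle in its middle. Origin under the spindle's axis at bench level, z up. The spindle's slot faces this frame's -x.
- spindle_top (a point): Centre of the spindle's top, 142 mm above the bench. Spindle: 30 mm diameter, its top 4 mm tapering to 23 mm. The slot is 14 mm wide (along y), its back wall 7 mm from the axis; it runs the whole height of the spindle on the -x side, open at the top and, above the collar, open at the side.
- collar (a point): Point on the spindle's axis level with the collar's top (64 mm diameter, 94 mm above the bench), where the wheel sits. In the collar the slot goes on as a pocket 30 mm deep, closed outside: 14 mm wide along y, from 7 to 24 mm from the axis along -x. The key stays upright only once its foot is in this pocket; let go there, it falls the rest.
- key_seat (a point): Where the key's centre lies when the key stands home on the pocket's floor: 15.5 mm from the spindle's axis along -x, 104 mm above the bench; the key's x then lies along this frame's x. The key's top is then 144 mm above the bench, 2 mm above the spindle's top.
- wheel: Lap wheel lying flat, 0.7 kg: copper disc 120 mm in diameter, 14 mm thick, with a round aluminium boss (62 mm diameter, up to 56 mm above the underside) by which to grasp it. Origin on the axis at the underside, z up; a white mark on the disc shows -x. Wrongly turned, it rests on the key with its underside 144 mm above the bench; home, 94 mm.
- wheel_mid (a point): Point on the wheel's axis, 28 mm above its underside. Around it in the boss is a brass bush with a through bore of 33 mm diameter and one keyway 15 mm wide reaching 28 mm from the axis, open at top and bottom; lower edges chamfered (3 mm in the bore, 1.5 mm on each side of the keyway).
- boss_top (a point): Point on the wheel's axis at the boss's top, 56 mm above the underside. From above the bush's keyway is seen here. It points only roughly to the white mark (-x): the bush is a slip clutch, left turned by an unknown angle up to 0.4 rad either way. It turns in the wheel only under 0.5 N m or more, so it keeps its angle while the wheel is turned resting lightly (5 to 10 N) on the key.
- jar_mid (a point): Bystander: amber jar with a dark cap, 60 mm in diameter and 70 mm tall; this point is its centre.
- mandrel_mid (a point): Bystander: steel ring mandrel, a slim upright cone 130 mm tall on a foot of 56 mm diameter; this point is on its axis half-way up.
- handpiece_mid (a point): Bystander: dark green rotary handpiece lying flat, 150 mm long with its tip along its x, 26 mm wide, 22 mm high; this point is the middle of its grip, 11 mm above the bench.
Not all that is in view belongs to the job. Leave any black look-alike of the wheel alone.

How it is judged:
By the outcome, as a careful person would: the job done as asked, in the order asked, and still so for the second after the job is handed in, with the robot touching nothing.
It also fails if it takes over 72 s, if anything falls off the work surface, if the arm or the gripper's body presses on something with over 40 N, if the wrist force passes 120 N, or if a joint passes its speed limit or range.

## Robot

A 6-joint arm with a two-finger parallel gripper is mounted at the origin on the work surface. World frame = base frame: x ahead of the robot, y to its left, z up, the work surface at z = 0. Lengths are in m, angles in rad, forces in N, time in s.
With the tool pointing down it reaches from about 0.35 to 0.85 m from the base axis. Payload 8.1 kg.
Tool frame: the origin (TCP) lies at the very end of the fingers, on their centre line; the grasp point (between the pads) lies 19 mm behind it; x points along the fingers, y is the direction in which the jaws open and shut, and the axes are right-handed (so a half turn about x gives the same grasp; the last joint's range is limited). The gripper opens to 93 mm and grips with 3 to 60 N. Pads are 15 mm wide; open, the fingers measure 128 mm over their backs; the gripper's body (75 mm by 188 mm) begins 65 mm behind the grasp point.
Start: joints at [-1.376, 0.13, 1.488, -0, 1.523, -0.085], TCP at [0.166, -0.577, 0.188] pointing down, gripper open.
Joint ranges: [-2.96, 2.96], [-0.89, 2.26], [0.02, 2.5], [-1.34, 4.48], [0, 2.73], [-2.66, 2.66]. Speed limits (rad/s): [2.39, 2.39, 2.79, 3.14, 3.14, 3.14].

## Interface

Orientations are given as a rotation vector (axis times angle).
In Python, from plant import * gives the robot as it stands. The module is installed in compiled form; this text tells all that it offers.
- The arm moves only by the tool apply_moves, never from a script. Its argument "series" is a list of rows, each an object with "jaw": the gripper's target within -1 to 1 (shut at 1, half-way at 0, fully open at -1); "linear": the shift along the tool's x, y, z normalised to -1 to 1, where 1 is 0.6 m, a list of three; "roll": the turn about the tool's x normalised to -1 to 1, where 1 is 30 degrees. A call has 1 to 20 rows; each row is the pose to reach, as a shift and turn from the pose measured when the call began, along the tool's axes at that moment; what a row does not reach only later rows make up. A row lasts 1/8 s, in which the tool goes at most 62.5 mm and 10.7 degrees, less where a joint would pass 70% of its speed; a pose out of reach is approached as far as the arm can. A call with a number of a shift or a turn outside -1 to 1 is refused whole. A call with a gripper value outside its range is refused whole. The fingers move at their own pace and stop on an object; "force" is the grip in N (left out, the last holds). Time passes only in rows, so rows that repeat a pose let the fingers close. It gives the time, the measured TCP pose, the force and the opening at its end, in the units of the state.
- read_state(): the state, without advancing time (a new reading comes with each control period).
- read_camera(name): name is "scene" or "top" or "wrist"; returns a dict with "pixels" (384x512x3 uint8, blue, green, red), "intrinsics" (3x3 intrinsics, pixels), "rvec" (rotation vector, rad) and "tvec" (3), from world to camera coordinates, as OpenCV has them; the wrist camera has in their place "tool_from_camera" (4x4, takes a point from camera to tool coordinates, whose origin is the TCP and whose axes are the tool frame's). Camera axes: x right, y down, z forward; pixel columns grow to the right and rows downward; lengths in m; the calibration is good to about 2 mm. The wrist camera is an equidistant fisheye: a pixel r from the principal point sees the ray r / f radians off the axis. A picture is of the moment at which its call begins: read the wrist's pose just before it. There is no depth.
- close_job(): hands the job in, once; it reports no verdict.
The state is a dict: "t": time; "q": joint angles; "dq": joint speeds; "joint_torque": joint torques, N m; "tool_pos": TCP position; "orientation": TCP orientation; "force": force on the tool from outside, world axes, zero at the start; "wrist_torque": the same for the moment, N m; "opening": finger opening in m.
Only numpy, scipy, OpenCV 4.12 (cv2) and the standard library are available. Lean on these libraries where they do the work, as an engineer would, in place of code of your own. Each camera call takes 0.05 s, during which the arm holds its last target. There are 200 camera calls.

## Working session

There is one attempt and no reset: what is moved stays moved. The work goes in short steps, Python scripts to look and compute and a tool call to move; the robot and the scene stay as the last step left them, time stands still between calls to the robot, and variables do not carry over. Pictures are saved under pics/ and viewed, about 8 in all and at most 12, crops included, and the job is handed in when it is done.

Besides the shell and the picture viewer there is one more tool, called after ">>>" as name(argument=value, ...), one argument or row to a line, values as JSON. apply_moves: Moves the arm, as the interface text tells. Its arguments: {"type":"object","properties":{"series":{"type":"array"},"force":{"type":"number"}},"required":["series"]}

```bash
mkdir -p pics
cat > h.py <<'E'
from plant import *
import numpy as np, cv2
from scipy.spatial.transform import Rotation as R
def cam(n):
    s=read_state(); c=read_camera(n); c['s']=s; c['n']=n; return c
def ray(c,u,v):
    K=c['intrinsics']; x=(u-K[0,2])/K[0,0]; y=(v-K[1,2])/K[1,1]
    if c['n']=='wrist':
        r=np.hypot(x,y); k=np.sin(r)/r if r>1e-9 else 1
        d=np.array([x*k,y*k,np.cos(r)]); T=np.array(c['tool_from_camera'])
        Rt=R.from_rotvec(c['s']['orientation']).as_matrix()
        return Rt@T[:3,3]+c['s']['tool_pos'], Rt@T[:3,:3]@d
    Rm=R.from_rotvec(np.ravel(c['rvec'])).as_matrix()
    return -Rm.T@np.ravel(c['tvec']), Rm.T@np.array([x,y,1])
def onz(c,u,v,z):
    o,d=ray(c,u,v); return (o+d*(z-o[2])/d[2])
def proj(c,p):
    K=c['intrinsics'];p=np.array(p,float)
    if c['n']=='wrist':
        T=np.array(c['tool_from_camera']);Rt=R.from_rotvec(c['s']['orientation']).as_matrix()
        q=T[:3,:3].T@(Rt.T@(p-c['s']['tool_pos'])-T[:3,3]); h=np.hypot(q[0],q[1]); a=np.arctan2(h,q[2])
        return np.array([K[0,0]*a*q[0]/h+K[0,2],K[1,1]*a*q[1]/h+K[1,2]])
    q=R.from_rotvec(np.ravel(c['rvec'])).as_matrix()@p+np.ravel(c['tvec'])
    return np.array([K[0,0]*q[0]/q[2]+K[0,2],K[1,1]*q[1]/q[2]+K[1,2]])
def state():
    s=read_state(); np.set_printoptions(precision=4,suppress=True)
    print(s['t'],s['tool_pos'],R.from_rotvec(s['orientation']).as_matrix().tolist(),s['q'],s['force'],s['wrist_torque'],s['opening'])
def to_move(p,s=None):
    s=s or read_state(); return R.from_rotvec(s['orientation']).as_matrix().T@(np.array(p)-s['tool_pos'])/0.6
E
python3 - <<'E'
from h import *
state()
for n in ('scene','top','wrist'):
    c=cam(n); cv2.imwrite(f'pics/{n}0.png',c['pixels']); print(n,c['intrinsics'],ray(c,256,192))
a=[cv2.imread(f'pics/{n}0.png') for n in('top','scene')]
cv2.imwrite('pics/two0.png',cv2.resize(a[0],(800,600),interpolation=cv2.INTER_CUBIC))
cv2.imwrite('pics/s0.png',cv2.resize(a[1],(800,600),interpolation=cv2.INTER_CUBIC))
E
```

```text
0.0 [ 0.1656 -0.576   0.1867] [[-0.0003846322230978069, 0.27618310697210563, -0.961104959659083], [0.0018114023269297785, -0.9611032615495594, -0.27618334392285426], [-0.9999982854383618, -0.0018471767739058897, -0.00013060743851155826]] [-1.3764  0.1312  1.4893 -0.      1.523  -0.0854] [ 0.6279  0.3806 -0.0268] [ 0.0097  0.0014 -0.0246] 0.09267461990612165
scene [[399.3319   0.     263.6324]
 [  0.     399.3319 192.9212]
 [  0.       0.       1.    ]] (array([0.956 , 0.6816, 0.9014]), array([-0.3724, -0.6441, -0.6684]))
top [[417.5114   0.     252.725 ]
 [  0.     417.5114 181.4729]
 [  0.       0.       1.    ]] (array([ 0.2845, -0.0686,  1.0948]), array([ 0.1941,  0.0082, -0.9813]))
wrist [[297.3186   0.     256.5501]
 [  0.     297.3186 193.7901]
 [  0.       0.       1.    ]] (array([ 0.2367, -0.5569,  0.3835]), array([-0.2484, -0.0692, -0.9662]))
```

View pics/two0.png

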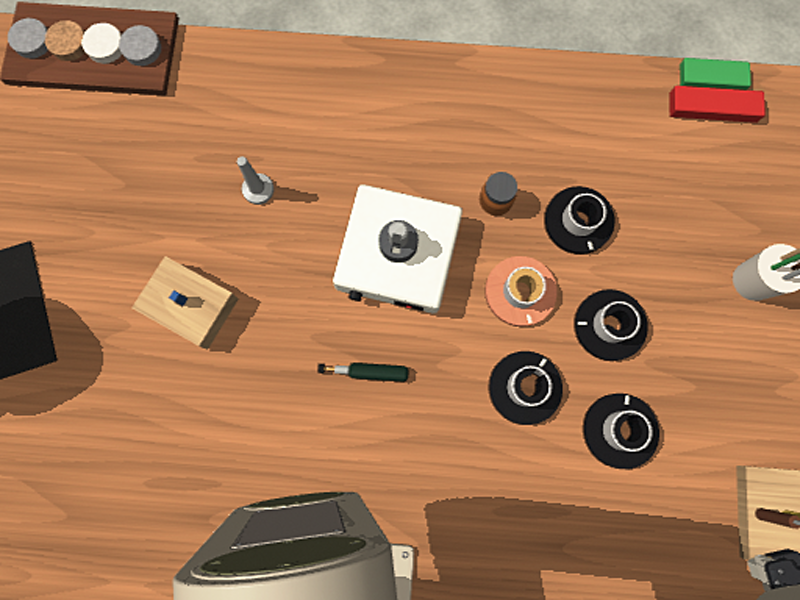

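View pics/s0.png

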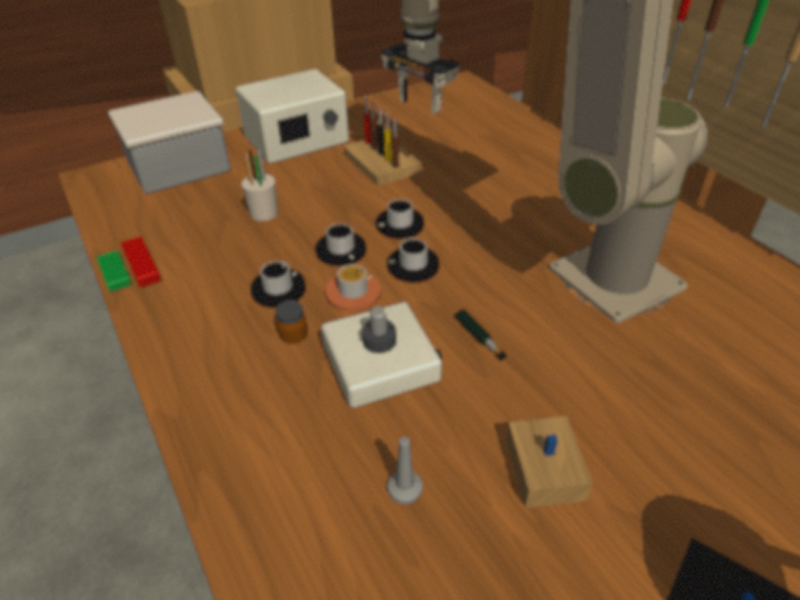

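The top view (800x600) shows the block with the blue key at (178,298), the white lap unit with its spindle at (398,240), the jar at (500,190), the mandrel at (255,185) and the handpiece at (365,371). There are five wheel candidates. Four are black: (580,218), (612,323), (526,387) and (621,430). The copper one at (522,290) fits "copper disc", so that is the wheel. I'll confirm it in a crop.

Run:
```python
from h import *
c=cam('top'); im=c['pixels']; hsv=cv2.cvtColor(im,cv2.COLOR_BGR2HSV)
def big(m,box):
    x0,y0,x1,y1=[int(v*.64) for v in box]; k=np.zeros_like(m); k[y0:y1,x0:x1]=m[y0:y1,x0:x1]
    cs,_=cv2.findContours(k,cv2.RETR_EXTERNAL,cv2.CHAIN_APPROX_NONE); return max(cs,key=cv2.contourArea)
def rect(ct,z):
    P=np.array([onz(c,u,v,z)[:2] for u,v in ct[:,0]],np.float32); r=cv2.minAreaRect(P*1000); return r
m=cv2.inRange(hsv,(0,0,190),(180,40,255)); print('housing',rect(big(m,(320,170,480,320)),.064))
m=cv2.inRange(hsv,(12,40,150),(28,140,255)); ct=big(m,(120,240,240,360)); print('block',rect(ct,.05))
m=cv2.inRange(hsv,(100,120,30),(130,255,255)); ct=big(m,(150,270,200,320)); print('key',cv2.minAreaRect(ct),rect(ct,.088))
m=cv2.inRange(hsv,(3,110,120),(11,180,255)); x=big(cv2.inRange(hsv,(0,100,180),(12,170,255)),(480,250,565,330)); print('wheel',cv2.contourArea(x),rect(x,.014))
def crop(u,v,r=34): u=int(u*.64);v=int(v*.64); return cv2.resize(im[v-r:v+r,u-r:u+r],(400,400),interpolation=cv2.INTER_CUBIC)
cv2.imwrite('pics/c1.png',np.hstack([crop(398,248,26),crop(522,290,28)]))
```

```text
housing ((580.7942504882812, -48.664390563964844), (176.00025939941406, 176.57882690429688), 80.49388122558594)
block ((464.2015686035156, 295.69415283203125), (135.19749450683594, 102.07987213134766), 65.6130599975586)
key ((113.80880737304688, 190.48529052734375), (9.775419235229492, 5.144957542419434), 30.963754653930664) ((461.006591796875, 288.9423828125), (24.871337890625, 12.435394287109375), 63.93401336669922)
wheel 1152.5 ((533.4697875976562, -263.413330078125), (135.4297332763672, 145.50653076171875), 4.314718723297119)
```

View pics/c1.png

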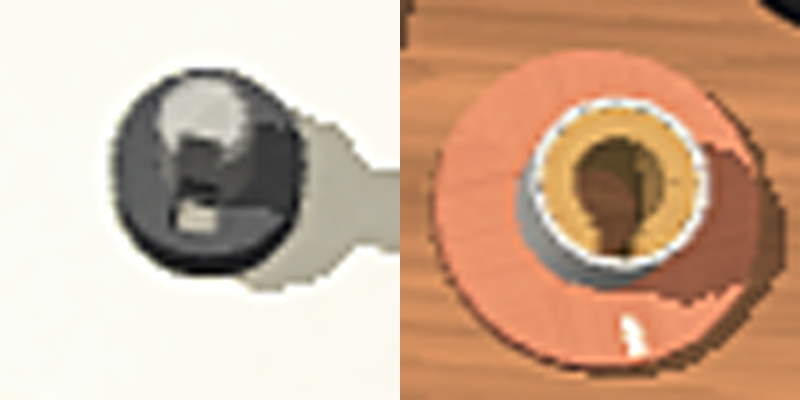

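The crop shows the wheel's copper disc, aluminium boss and brass bush, with its keyway pointing down-image and the white mark near (632,335). The spindle's slot also points down-image, roughly world -x. I'll move over each one in turn for wrist views.

>>> apply_moves(
  series=[
    {"jaw": -1,"linear": [-0.075,-0.332,-0.633],"roll": 0},
    {"jaw": -1,"linear": [-0.075,-0.332,-0.633],"roll": 0},
    {"jaw": -1,"linear": [-0.075,-0.332,-0.633],"roll": 0},
    {"jaw": -1,"linear": [-0.075,-0.332,-0.633],"roll": 0},
    {"jaw": -1,"linear": [-0.075,-0.332,-0.633],"roll": 0},
    {"jaw": -1,"linear": [-0.075,-0.332,-0.633],"roll": 0},
    {"jaw": -1,"linear": [-0.075,-0.332,-0.633],"roll": 0},
    {"jaw": -1,"linear": [-0.075,-0.332,-0.633],"roll": 0},
    {"jaw": -1,"linear": [-0.075,-0.332,-0.633],"roll": 0},
    {"jaw": -1,"linear": [-0.075,-0.332,-0.633],"roll": 0},
    {"jaw": -1,"linear": [-0.075,-0.332,-0.633],"roll": 0},
  ],
)

```text
t: 1.58
tool_pos: [0.4748, -0.281, 0.2322]
orientation: [2.073, 0.291, -2.074]
force: [0.6, 0.0, -0.6]
opening: 0.0928
```

Run:
```python
from h import *
state(); c=cam('wrist'); np.save('pics/w_wheel.npy',c,allow_pickle=True); cv2.imwrite('pics/w_wheel.png',c['pixels'])
print(proj(c,(.533,-.263,.056)))
```

```text
1.575 [ 0.4748 -0.281   0.2322] [[-0.0004934732479578621, 0.27426925772485355, -0.9616528119603309], [0.0012084679688380562, -0.9616520632927076, -0.27426966432700295], [-0.999999148044298, -0.001297471362468855, 0.00014310395428100177]] [-0.6278 -0.0138  1.5575  0.0007  1.5989  0.6652] [ 0.5737  0.0428 -0.596 ] [-0.0454 -0.0579  0.0014] 0.09281410064563203
[254.5229 124.6044]
```

View pics/w_wheel.png

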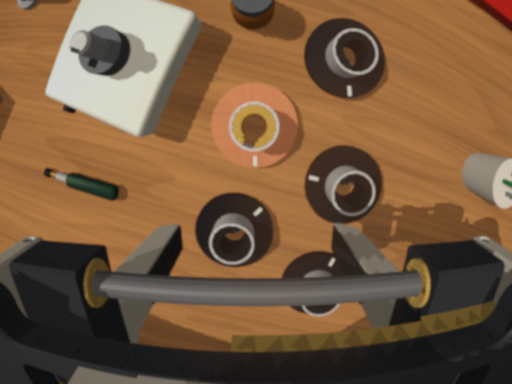

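The wrist view shows the copper wheel at (255,125) with its boss ring at (254,126) and white mark at (255,161). Next is the lap.

>>> apply_moves(
  series=[
    {"jaw": -1,"linear": [-0.033,-0.326,-0.171],"roll": 0},
    {"jaw": -1,"linear": [-0.033,-0.326,-0.171],"roll": 0},
    {"jaw": -1,"linear": [-0.033,-0.326,-0.171],"roll": 0},
    {"jaw": -1,"linear": [-0.033,-0.326,-0.171],"roll": 0},
    {"jaw": -1,"linear": [-0.033,-0.326,-0.171],"roll": 0},
    {"jaw": -1,"linear": [-0.033,-0.326,-0.171],"roll": 0},
    {"jaw": -1,"linear": [-0.033,-0.326,-0.171],"roll": 0},
  ],
)

```text
t: 2.5
tool_pos: [0.5196, -0.0661, 0.2521]
orientation: [2.073, 0.289, -2.075]
force: [-0.9, 0.4, -0.5]
opening: 0.0932
```

Run:
```python
from h import *
c=cam('wrist'); np.save('pics/w_lap.npy',c,allow_pickle=True)
print(read_state()['tool_pos'],proj(c,(.581,-.049,.142)),proj(c,(.581,-.049,.094)))
# wheel fit
w=np.load('pics/w_wheel.npy',allow_pickle=True).item(); hsv=cv2.cvtColor(w['pixels'],cv2.COLOR_BGR2HSV)
k=np.zeros(hsv.shape[:2],np.uint8); k[75:175,205:305]=1
for nm,lo,hi,z in(('disc',(0,100,60),(13,200,255),.014),('brass',(14,100,60),(30,255,255),.056)):
    m=cv2.inRange(hsv,lo,hi)*k; 
    cs,_=cv2.findContours(m,cv2.RETR_EXTERNAL,cv2.CHAIN_APPROX_NONE); ct=max(cs,key=cv2.contourArea)
    ct=cv2.convexHull(ct)
    P=np.array([onz(w,u,v,z)[:2] for u,v in ct[:,0]]); A=np.c_[2*P,np.ones(len(P))]; s=np.linalg.lstsq(A,(P**2).sum(1),rcond=None)[0]
    print(nm,s[:2],np.sqrt(s[2]+s[:2]@s[:2]),hsv[ct[0,0,1],ct[0,0,0]])
m=cv2.inRange(hsv,(0,0,190),(180,60,255))*k; m[:152]=0; M=cv2.moments(m); u,v=M['m10']/M['m00'],M['m01']/M['m00']; print('mark',u,v,onz(w,u,v,.014))
a=cv2.resize(c['pixels'][60:200,170:340],None,fx=3.5,fy=3.5,interpolation=cv2.INTER_CUBIC)
b=cv2.resize(w['pixels'][85:170,210:300],None,fx=2.2,fy=2.2,interpolation=cv2.INTER_CUBIC)
f=np.zeros((490,800,3),np.uint8); f[:a.shape[0],:a.shape[1]]=a; f[:b.shape[0],600:600+b.shape[1]]=b; cv2.imwrite('pics/c2.png',f)
```

```text
[ 0.51964497 -0.0659985   0.2520317 ] [255.64655881 124.04021038] [255.75882917 122.71794203]
disc [ 0.5307316  -0.26501129] 0.06213846617606175 [ 13 153 172]
brass [ 0.53213102 -0.26344896] 0.08886919722727246 [ 14 156 152]
mark 254.6060606060606 160.36363636363637 [ 0.48307276 -0.27702629  0.014     ]
```

View pics/c2.png

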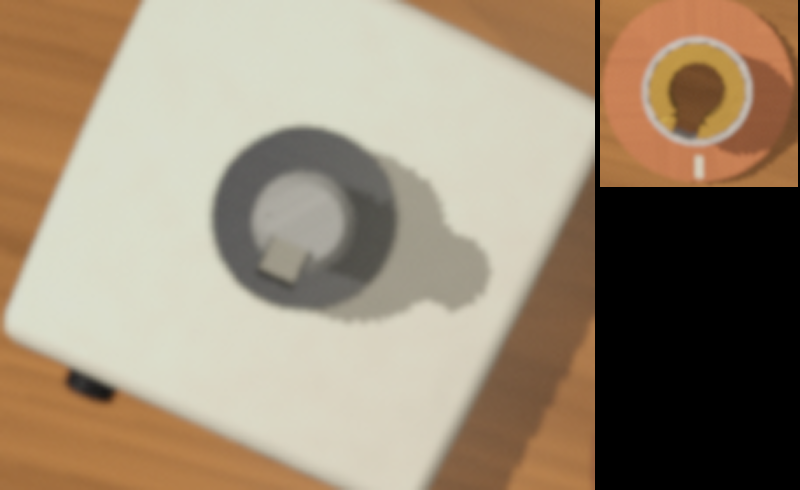

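The crop shows the collar disc centred at about (304,218), the spindle top at about (300,218), and the slot at (285,260). The bush's keyway lies a little left of the white mark. I'll work these out numerically and find the block for the next view.

Run:
```python
from h import *
c=np.load('pics/w_lap.npy',allow_pickle=True).item(); im=c['pixels']; hsv=cv2.cvtColor(im,cv2.COLOR_BGR2HSV); g=cv2.GaussianBlur(cv2.cvtColor(im,cv2.COLOR_BGR2GRAY),(3,3),0)
def big(m):
    cs,_=cv2.findContours(m,cv2.RETR_EXTERNAL,cv2.CHAIN_APPROX_NONE); return max(cs,key=cv2.contourArea)
def circ(c,ct,z):
    P=np.array([onz(c,u,v,z)[:2] for u,v in ct[:,0].astype(float)]); A=np.c_[2*P,np.ones(len(P))]
    s=np.linalg.lstsq(A,(P**2).sum(1),rcond=None)[0]; return s[:2],np.sqrt(s[2]+s[:2]@s[:2])
k=np.zeros(g.shape,np.uint8); k[92:152,226:288]=1
ct=cv2.convexHull(big((cv2.inRange(g,0,125)*k))); print('collar',circ(c,ct,.094))
ks=np.zeros(g.shape,np.uint8); ks[106:140,238:272]=1
for t in (125,135,145):
    ct=cv2.convexHull(big(cv2.inRange(g,t,255)*ks)); print('spindle',t,cv2.boundingRect(ct),circ(c,ct,.142))
m=cv2.inRange(hsv,(0,0,175),(180,45,255)); ct=cv2.convexHull(big(m)); print(cv2.boundingRect(ct))
P=np.array([onz(c,u,v,.064)[:2]*1000 for u,v in ct[:,0].astype(float)],np.float32); print('housing',cv2.minAreaRect(P))
# slot patch corners
def cr(u,v): return u/3.5+170,v/3.5+60
for p in ((272,237),(311,250),(298,284),(259,268)): print(onz(c,*cr(*p),.064), onz(c,*cr(*p),.094))
w=np.load('pics/w_wheel.npy',allow_pickle=True).item(); hw=cv2.cvtColor(w['pixels'],cv2.COLOR_BGR2HSV)
k=np.zeros(g.shape,np.uint8); cv2.circle(k,(254,126),28,1,-1)
ct=cv2.convexHull(big(cv2.inRange(hw,(0,0,150),(180,85,255))*k)); ctr=circ(w,ct,.056); print('boss',ctr)
b=cv2.inRange(hw,(14,80,60),(30,255,255)); cv2.circle(k,(254,126),22,1,-1)
# polar profile of brass at r=20..26mm about boss axis
o=ctr[0]
for r in(.020,.022,.024,.026):
    s=''
    for a in np.arange(150,241,4):
        p=proj(w,(o[0]+r*np.cos(np.radians(a)),o[1]+r*np.sin(np.radians(a)),.056)); s+='%4d'%cv2.getRectSubPix(w['pixels'],(1,1),(float(p[0]),float(p[1])))[0,0,2]
    print(r,s)
print('mark ang',np.degrees(np.arctan2(-.27703-o[1],.48307-o[0])))
```

```text
collar (array([ 0.58199938, -0.05027978]), np.float64(0.03066856358112683))
spindle 125 (242, 109, 27, 31) (array([ 0.58100273, -0.04745286]), np.float64(0.014671772010051716))
spindle 135 (242, 110, 26, 29) (array([ 0.58109411, -0.04782365]), np.float64(0.014084933817474969))
spindle 145 (243, 110, 25, 29) (array([ 0.58111641, -0.04746584]), np.float64(0.013416221079798802))
(172, 36, 171, 170)
housing ((582.4859619140625, -48.587677001953125), (174.4564971923828, 174.50433349609375), 80.58668518066406)
[ 0.57113425 -0.04097365  0.064     ] [ 0.57267866 -0.0414488   0.094     ]
[ 0.57038083 -0.0560752   0.064     ] [ 0.57198399 -0.05537285  0.094     ]
[ 0.55691196 -0.05491646  0.064     ] [ 0.55956531 -0.05430445  0.094     ]
[ 0.55876447 -0.03944868  0.064     ] [ 0.56127338 -0.04004273  0.094     ]
boss (array([ 0.53084697, -0.26271941]), np.float64(0.03153062381641125))
0.02  161 158 142 120 111 110 111 112 111 111 111 114 130 153 164 170 180 186 187 187 187 186 186
0.022  188 184 168 134 111 108 109 110 111 110 108 116 147 175 184 185 186 187 187 187 187 186 186
0.024  194 189 177 148 114 105 104 105 106 106 106 123 161 184 188 188 187 187 187 188 187 187 188
0.026  193 189 184 162 128 119 118 116 113 115 123 145 174 185 185 188 188 185 184 184 184 185 186
mark ang -163.32551750901177
```

>>> apply_moves(
  series=[
    {"jaw": -1,"linear": [0.05,-0.49,0.01],"roll": 0},
    {"jaw": -1,"linear": [0.05,-0.49,0.01],"roll": 0},
    {"jaw": -1,"linear": [0.05,-0.49,0.01],"roll": 0},
    {"jaw": -1,"linear": [0.05,-0.49,0.01],"roll": 0},
    {"jaw": -1,"linear": [0.05,-0.49,0.01],"roll": 0},
    {"jaw": -1,"linear": [0.05,-0.49,0.01],"roll": 0},
    {"jaw": -1,"linear": [0.05,-0.49,0.01],"roll": 0},
    {"jaw": -1,"linear": [0.05,-0.49,0.01],"roll": 0},
  ],
)

```text
t: 3.55
tool_pos: [0.4344, 0.2139, 0.2226]
orientation: [2.075, 0.287, -2.076]
force: [-0.4, 0.2, -0.6]
opening: 0.0925
```

Run:
```python
from h import *
state(); c=cam('wrist'); np.save('pics/w_key.npy',c,allow_pickle=True)
p=proj(c,(.463,.293,.088)).astype(int); print(p)
x0,y0=max(p[0]-75,0),max(p[1]-60,0); a=c['pixels'][y0:y0+120,x0:x0+150]; print(x0,y0)
cv2.imwrite('pics/c3.png',cv2.resize(a,None,fx=5,fy=5,interpolation=cv2.INTER_CUBIC))
```

```text
3.55 [0.4344 0.2139 0.2226] [[-0.0005136570880732647, 0.2703755489611822, -0.9627547967578944], [0.0008385015035473342, -0.9627544688655703, -0.27037590424185665], [-0.999999516535695, -0.0009461518442869521, 0.00026781535268061846]] [ 0.3508 -0.1993  1.7473  0.001   1.5938  1.6479] [-0.3782  0.2422 -0.6463] [-0.0115 -0.0147 -0.039 ] 0.09253677451788213
[194 137]
119 77
```

View pics/c3.png

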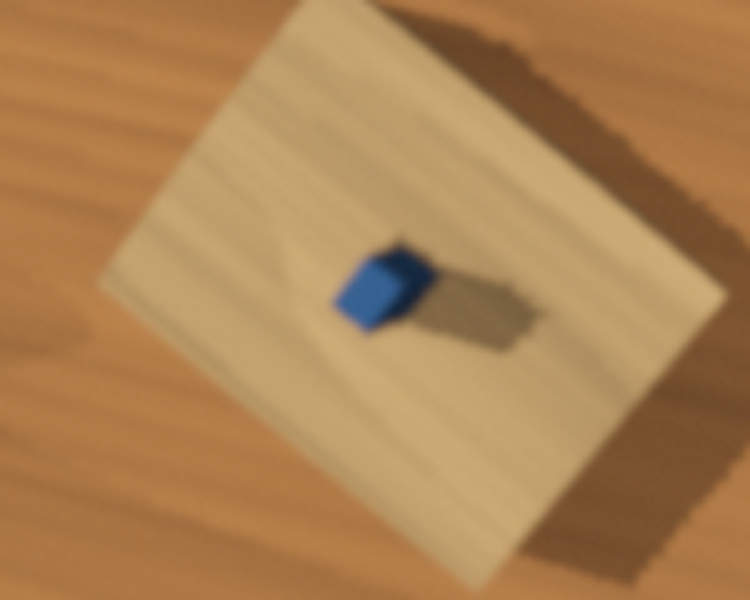

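The view shows the key's top face at crop (371,294), with its longer side running up-right, parallel to the block's short side.

Run:
```python
from h import *
c=np.load('pics/w_key.npy',allow_pickle=True).item(); hsv=cv2.cvtColor(c['pixels'],cv2.COLOR_BGR2HSV)
def big(m):
    cs,_=cv2.findContours(m,cv2.RETR_EXTERNAL,cv2.CHAIN_APPROX_NONE); return max(cs,key=cv2.contourArea)
def rect(ct,z): 
    P=np.array([onz(c,u,v,z)[:2]*1000 for u,v in ct[:,0].astype(float)],np.float32); return cv2.minAreaRect(P)
k=np.zeros(hsv.shape[:2],np.uint8);k[70:200,119:275]=255
for v0 in (110,125,140):
    ct=big(cv2.inRange(hsv,(98,100,v0),(130,255,255))&k); M=cv2.moments(ct); u,v=M['m10']/M['m00'],M['m01']/M['m00']; print('keytop',u,v,onz(c,u,v,.088),rect(ct,.088))
m=cv2.inRange(hsv,(15,50,140),(30,135,255))&k; ct=cv2.convexHull(big(m)); print('block',cv2.boundingRect(ct),rect(ct,.05))
```

```text
keytop 192.73951434878586 135.35540838852094 [0.46472601 0.29581943 0.088     ] ((464.6727294921875, 295.85394287109375), (9.22130012512207, 12.556341171264648), 66.4457778930664)
keytop 192.2764857881137 135.45994832041342 [0.46447975 0.29631219 0.088     ] ((464.67584228515625, 296.3900146484375), (8.877889633178711, 11.384465217590332), 59.66434097290039)
keytop 191.70550161812295 135.4789644012945 [0.4642973  0.29695062 0.088     ] ((464.3056640625, 297.0148620605469), (7.386281967163086, 10.955484390258789), 66.4457778930664)
block (139, 72, 125, 123) ((464.41644287109375, 296.46728515625), (131.28501892089844, 101.77054595947266), 65.57373046875)
```

>>> apply_moves(
  series=[
    {"jaw": -1,"linear": [0.17,-0.1185,-0.0854],"roll": 1},
    {"jaw": -1,"linear": [0.17,-0.1185,-0.0854],"roll": 1},
    {"jaw": -1,"linear": [0.17,-0.1185,-0.0854],"roll": 1},
    {"jaw": -1,"linear": [0.17,-0.1185,-0.0854],"roll": 1},
    {"jaw": -1,"linear": [0.17,-0.1185,-0.0854],"roll": 1},
    {"jaw": -1,"linear": [0.17,-0.1185,-0.0854],"roll": 1},
  ],
)

```text
t: 4.35
tool_pos: [0.4655, 0.2961, 0.1221]
orientation: [-2.09, 0.259, 2.087]
force: [-0.1, -0.0, -0.4]
opening: 0.093
```

>>> apply_moves(
  series=[
    {"jaw": -0.3,"linear": [0,0,0],"roll": 0.337},
    {"jaw": -0.3,"linear": [0,0,0],"roll": 0.337},
    {"jaw": -0.3,"linear": [0,0,0],"roll": 0.337},
  ],
)

```text
t: 4.72
tool_pos: [0.4657, 0.296, 0.1227]
orientation: [-1.99, 0.422, 1.986]
force: [-0.9, 0.4, 0.1]
opening: 0.0674
```

Run:
```python
from h import *
state(); s=read_state(); print(to_move((.4645,.2962,.066)),np.degrees(np.arctan2(*R.from_rotvec(s['orientation']).as_matrix()[[1,0],1])))
c=cam('wrist'); p=proj(c,(.4645,.2962,.088)); print(p, proj(c,s['tool_pos']))
cv2.imwrite('pics/w4.png',c['pixels'])
```

```text
4.725 [0.4657 0.296  0.1227] [[0.002530928297769724, -0.4090196543293355, -0.9125220637191533], [0.0023817185960987863, -0.912519932581146, 0.40902530491233635], [-0.9999939608910049, -0.0032085844872168645, -0.0013353528027624413]] [0.4725 0.0366 1.7071 0.001  1.3945 2.4646] [-0.9228  0.4284  0.124 ] [-0.0461  0.0071 -0.0105] 0.06738238584151414
[0.0945 0.0008 0.0021] -114.14339808229923
[256.3625 208.2834] [255.7469 221.8259]
```

View pics/w4.png

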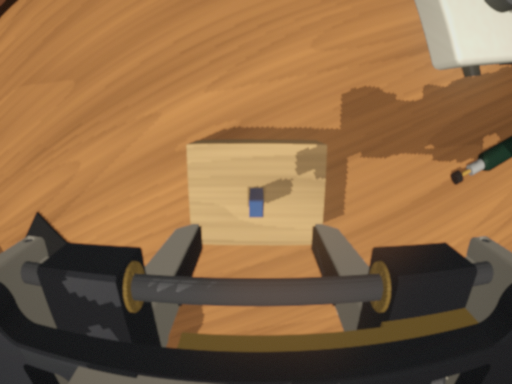

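The key's top is at about (257,209), against a predicted (256,208). It's aligned and between the fingers, so I'll go down and grip.

>>> apply_moves(
  series=[
    {"jaw": -0.3,"linear": [0.05,0.001,0.002],"roll": 0.009},
    {"jaw": -0.3,"linear": [0.0945,0.001,0.002],"roll": 0.009},
    {"jaw": -0.3,"linear": [0.0945,0.001,0.002],"roll": 0.009},
    {"jaw": 1,"linear": [0.0945,0.001,0.002],"roll": 0.009},
    {"jaw": 1,"linear": [0.0945,0.001,0.002],"roll": 0.009},
    {"jaw": 1,"linear": [0.0945,0.001,0.002],"roll": 0.009},
    {"jaw": 1,"linear": [0.0945,0.001,0.002],"roll": 0.009},
    {"jaw": 1,"linear": [0.0945,0.001,0.002],"roll": 0.009},
    {"jaw": 1,"linear": [0.0945,0.001,0.002],"roll": 0.009},
  ],
  force=12,
)

```text
t: 5.9
tool_pos: [0.4644, 0.2961, 0.0658]
orientation: [-1.986, 0.427, 1.983]
force: [0.4, -0.1, -0.5]
opening: 0.0051
```

Run:
```python
from h import *
state()
```

```text
5.9 [0.4644 0.2961 0.0658] [[0.002187457548783238, -0.41389330107972666, -0.9103227726201285], [0.002240443611446652, -0.9103206373708996, 0.4138977139210389], [-0.9999950977089315, -0.002944910519011884, -0.001063983147805543]] [0.4738 0.087  1.7628 0.001  1.2888 2.4711] [ 0.4353 -0.1316 -0.4922] [0.0655 0.0387 0.0281] 0.005105575434457917
```

The opening is 5 mm, less than the key's 12 mm, so I'll look.

Run:
```python
from h import *
state()
c=cam('wrist'); t=cam('scene'); p=proj(t,(.4645,.2962,.07)).astype(int)
a=cv2.resize(c['pixels'][130:290,130:380],(500,320),interpolation=cv2.INTER_CUBIC)
b=cv2.resize(t['pixels'][p[1]-32:p[1]+32,p[0]-30:p[0]+30],(300,320),interpolation=cv2.INTER_CUBIC)
print(p,proj(c,(.4645,.2962,.088)),proj(c,c['s']['tool_pos']))
cv2.imwrite('pics/w5.png',np.hstack([a,b]))
```

```text
5.9 [0.4644 0.2961 0.0658] [[0.002187457548783238, -0.41389330107972666, -0.9103227726201285], [0.002240443611446652, -0.9103206373708996, 0.4138977139210389], [-0.9999950977089315, -0.002944910519011884, -0.001063983147805543]] [0.4738 0.087  1.7628 0.001  1.2888 2.4711] [ 0.4353 -0.1316 -0.4922] [0.0655 0.0387 0.0281] 0.005105575434457917
[351 283] [255.3685 233.9328] [255.7558 221.8299]
```

View pics/w5.png

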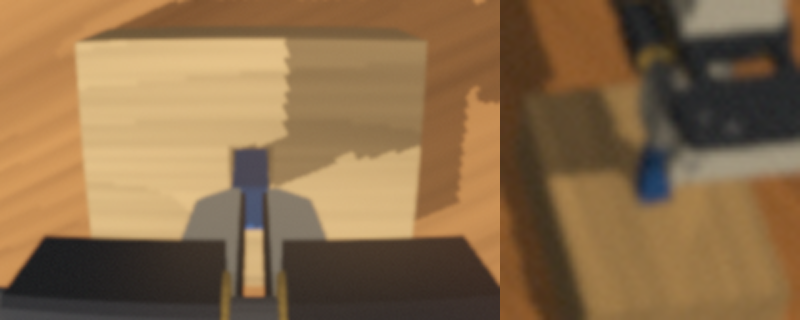

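>>> apply_moves(
  series=[
    {"jaw": 1,"linear": [0,0,0],"roll": 0},
    {"jaw": 1,"linear": [0,0,0],"roll": 0},
    {"jaw": 1,"linear": [0,0,0],"roll": 0},
  ],
  force=25,
)

```text
t: 6.38
tool_pos: [0.4643, 0.2961, 0.0658]
orientation: [-1.986, 0.427, 1.983]
force: [0.5, 0.2, -0.0]
opening: 0.0004
```

>>> apply_moves(
  series=[
    {"jaw": 1,"linear": [-0.01,0,0],"roll": 0},
    {"jaw": 1,"linear": [-0.02,0,0],"roll": 0},
    {"jaw": 1,"linear": [-0.02,0,0],"roll": 0},
  ],
)

```text
t: 6.75
tool_pos: [0.465, 0.2964, 0.0788]
orientation: [-1.987, 0.426, 1.981]
force: [0.2, -0.2, 0.1]
opening: 0.0004
```

Run:
```python
from h import *
state()
c=cam('wrist'); t=cam('scene'); p=proj(t,(.4645,.2962,.07)).astype(int)
a=cv2.resize(c['pixels'][130:290,130:380],(500,320),interpolation=cv2.INTER_CUBIC)
b=cv2.resize(t['pixels'][p[1]-32:p[1]+32,p[0]-30:p[0]+30],(300,320),interpolation=cv2.INTER_CUBIC)
cv2.imwrite('pics/w6.png',np.hstack([a,b]))
T=c['tool_from_camera'];print(T)
for q in([0,0,0],[0,0,-.0075],[-.02,0,-.0075],[-.02,.0025,-.0075],[-.02,.006,-.0075],[-.02,.006,.0075]):
    print(q,proj(c,c['s']['tool_pos']+R.from_rotvec(c['s']['orientation']).as_matrix()@np.array(q)))
hsv=cv2.cvtColor(c['pixels'],cv2.COLOR_BGR2HSV);m=cv2.inRange(hsv,(98,90,30),(130,255,255))
cs,_=cv2.findContours(m,0,1);print([cv2.boundingRect(x) for x in cs if cv2.contourArea(x)>40])
```

```text
6.75 [0.465  0.2964 0.0788] [[0.0037315352961264335, -0.4138908563844109, -0.9103188642699394], [0.0030231000199600067, -0.9103163731918178, 0.4139021159225501], [-0.99998846818881, -0.004296475331450833, -0.002145644221010077]] [0.4738 0.0734 1.752  0.001  1.3115 2.4711] [ 0.2117 -0.1673  0.1233] [-0.0002 -0.0277  0.025 ] 0.00044123686663736524
[[-0.0006 -0.2631  0.9648 -0.1967]
 [ 1.      0.      0.0007  0.0004]
 [-0.0002  0.9648  0.2631 -0.0742]
 [ 0.      0.      0.      1.    ]]
[0, 0, 0] [255.7552 221.8297]
[0, 0, -0.0075] [255.7485 211.7831]
[-0.02, 0, -0.0075] [255.6875 221.8892]
[-0.02, 0.0025, -0.0075] [259.6283 221.8882]
[-0.02, 0.006, -0.0075] [265.1432 221.8813]
[-0.02, 0.006, 0.0075] [264.9086 243.3269]
[]
```

View pics/w6.png

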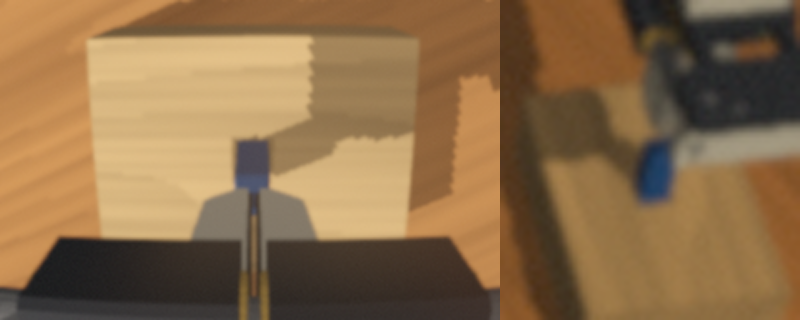

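The fingers shut completely on nothing, with no contact force. In both views they closed above the key: their tips sit at camera depth of about 0.175 m, not the 0.209 m expected for the TCP. The real fingertips may therefore be about 33 mm short of the stated TCP. I'll open, lower to a height that's safe either way, and check.

>>> apply_moves(
  series=[
    {"jaw": -0.2,"linear": [0,0,0],"roll": 0},
    {"jaw": -0.2,"linear": [0,0,0],"roll": 0},
    {"jaw": -0.2,"linear": [0,0,0],"roll": 0},
    {"jaw": -0.2,"linear": [0,0,0],"roll": 0},
    {"jaw": -0.2,"linear": [0.04,0,0],"roll": 0},
    {"jaw": -0.2,"linear": [0.04,0,0],"roll": 0},
    {"jaw": -0.2,"linear": [0.04,0,0],"roll": 0},
  ],
  force=25,
)

```text
t: 7.72
tool_pos: [0.4647, 0.2963, 0.0545]
orientation: [-1.987, 0.427, 1.982]
force: [0.9, 0.6, -0.1]
opening: 0.0557
```

Run:
```python
from h import *
state()
c=cam('wrist'); t=cam('scene'); s=c['s']; Rt=R.from_rotvec(s['orientation']).as_matrix()
p=proj(t,(.4645,.2962,.07)).astype(int); o=p-[40,40]
a=cv2.resize(c['pixels'][150:290,140:370],(410,250),interpolation=cv2.INTER_CUBIC)
b=cv2.resize(t['pixels'][o[1]:o[1]+80,o[0]:o[0]+80],(390,390),interpolation=cv2.INTER_CUBIC)
f=np.zeros((390,800,3),np.uint8); f[:250,:410]=a; 
for y in(-1,1):
  for x,col in((0,(0,0,255)),(-.033,(0,255,0))):
    q=proj(t,s['tool_pos']+Rt@np.array([x,y*s['opening']/2,0])); q=((q-o)*390/80).astype(int); cv2.circle(b,tuple(int(i) for i in q),3,col,-1)
f[:,410:]=b; cv2.imwrite('pics/w7.png',f)
```

```text
7.725 [0.4647 0.2963 0.0545] [[0.0026552947826652337, -0.4138677534026677, -0.9103331434716889], [0.002462667281337122, -0.9103308858410604, 0.4138739102114223], [-0.9999934423182381, -0.003340804882010162, -0.00139797827656752]] [0.4739 0.0999 1.7711 0.001  1.2671 2.471 ] [ 0.946   0.6177 -0.1216] [0.0396 0.0293 0.0092] 0.055685713137341865
```

View pics/w7.png

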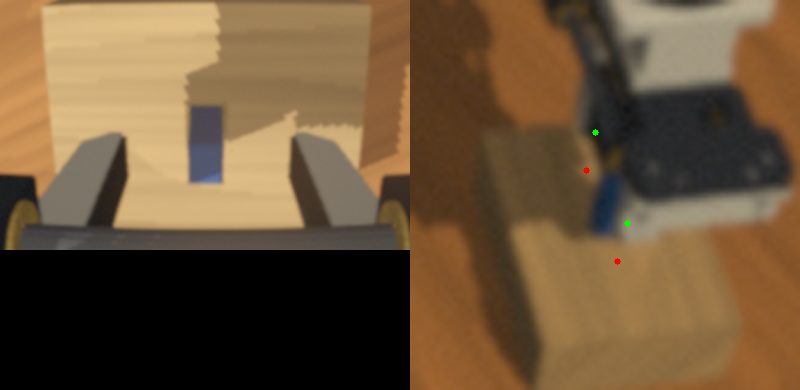

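The scene crop shows the real tips close to the green dots, which mark 33 mm behind the stated TCP. Nothing is at the red TCP dots. So the fingers end about 33–37 mm short of the reported TCP, and I'll allow for that. I'll go down to TCP z 0.031, which puts the tips near 0.066, and grip.

>>> apply_moves(
  series=[
    {"jaw": -0.3,"linear": [0.02,0,0],"roll": 0},
    {"jaw": -0.3,"linear": [0.03,0,0],"roll": 0},
    {"jaw": -0.3,"linear": [0.039,0,0],"roll": 0},
    {"jaw": -0.3,"linear": [0.039,0,0],"roll": 0},
  ],
)

```text
t: 8.32
tool_pos: [0.4647, 0.2963, 0.0308]
orientation: [-1.987, 0.427, 1.983]
force: [0.4, 0.0, 0.2]
opening: 0.0605
```

>>> apply_moves(
  series=[
    {"jaw": 1,"linear": [0,0,0],"roll": 0},
    {"jaw": 1,"linear": [0,0,0],"roll": 0},
    {"jaw": 1,"linear": [0,0,0],"roll": 0},
    {"jaw": 1,"linear": [0,0,0],"roll": 0},
    {"jaw": 1,"linear": [0,0,0],"roll": 0},
    {"jaw": 1,"linear": [0,0,0],"roll": 0},
    {"jaw": 1,"linear": [0,0,0],"roll": 0},
  ],
  force=20,
)

```text
t: 9.2
tool_pos: [0.4647, 0.2963, 0.0309]
orientation: [-1.987, 0.427, 1.983]
force: [-0.6, 0.2, 0.7]
opening: 0.0118
```

Run:
```python
from h import *
state()
```

```text
9.2 [0.4647 0.2963 0.0309] [[0.0025815822482926007, -0.41391845049047155, -0.9103103052128231], [0.0024210818640224008, -0.9103080835554774, 0.41392430633651145], [-0.9999937368782384, -0.0032725154119586375, -0.0013479047353174081]] [0.4739 0.1284 1.7869 0.001  1.2228 2.4711] [-0.5821  0.1959  0.6909] [ 0.0241  0.0186 -0.0339] 0.011846805168692194
```

The key is gripped with an 11.8 mm opening. I'll lift it while refining the slot position from the stored view.

>>> apply_moves(
  series=[
    {"jaw": 1,"linear": [-0.03,0,0],"roll": 0},
    {"jaw": 1,"linear": [-0.07,0,0],"roll": 0},
    {"jaw": 1,"linear": [-0.14,0,0],"roll": 0},
    {"jaw": 1,"linear": [-0.22,0,0],"roll": 0},
    {"jaw": 1,"linear": [-0.29,0,0],"roll": 0},
    {"jaw": 1,"linear": [-0.29,0,0],"roll": 0},
  ],
)

```text
t: 9.95
tool_pos: [0.4665, 0.297, 0.2099]
orientation: [-1.991, 0.422, 1.974]
force: [-0.1, -0.4, -1.4]
opening: 0.0119
```

Run:
```python
from h import *
state()
c=np.load('pics/w_lap.npy',allow_pickle=True).item(); g=cv2.GaussianBlur(cv2.cvtColor(c['pixels'],cv2.COLOR_BGR2GRAY),(3,3),0)
o=np.array([.5816,-.0488]); a=np.radians(-9.45); X=np.array([np.cos(a),np.sin(a)]); Y=np.array([-X[1],X[0]])
def val(x,y,z):
    p=o+x*X+y*Y; q=proj(c,(p[0],p[1],z)); return cv2.getRectSubPix(g,(1,1),(float(q[0]),float(q[1])))[0,0]
print('camera',ray(c,256,192)[0])
ys=np.arange(-16,17,2)/1000; print('y',(ys*1000).astype(int))
for x in(.004,-.004,-.008,-.0105): print('z142 x',x,[int(val(x,y,.142)) for y in ys])
for x in(-.014,-.017,-.020,-.023,-.026,-.03): print('z94 x',x,[int(val(x,y,.094)) for y in ys])
xs=np.arange(-36,37,2)/1000; print('x',(xs*1000).astype(int)); print('z94',[int(val(x,0,.094)) for x in xs]); print('z142',[int(val(x,0,.142)) for x in xs])
ys=np.arange(-36,37,2)/1000; print('y z94',[int(val(0,y,.094)) for y in ys])
```

```text
9.95 [0.4665 0.297  0.2099] [[0.009594192334143502, -0.4138648672260274, -0.9102877694165937], [0.005986549194825053, -0.9102895804628502, 0.4139287872684209], [-0.9999360543065706, -0.009420794910751984, -0.006255870927069019]] [ 0.4736 -0.0176  1.6017  0.001   1.5463  2.4711] [-0.1131 -0.3699 -1.3608] [ 0.0453 -0.0241 -0.028 ] 0.01186314412490123
camera [ 0.5909 -0.0471  0.4488]
y [-16 -14 -12 -10  -8  -6  -4  -2   0   2   4   6   8  10  12  14  16]
z142 x 0.004 [84, 100, 131, 162, 168, 167, 167, 168, 170, 172, 170, 170, 169, 167, 161, 133, 99]
z142 x -0.004 [82, 98, 123, 156, 167, 167, 167, 167, 166, 166, 167, 169, 170, 167, 160, 128, 96]
z142 x -0.008 [85, 87, 100, 118, 131, 131, 149, 156, 156, 156, 153, 148, 155, 150, 126, 100, 94]
z142 x -0.0105 [100, 98, 100, 106, 112, 120, 146, 155, 154, 154, 150, 138, 136, 120, 100, 93, 94]
z94 x -0.014 [99, 101, 105, 110, 114, 136, 152, 154, 154, 153, 150, 139, 133, 125, 107, 94, 93]
z94 x -0.017 [102, 100, 101, 101, 108, 135, 152, 154, 154, 153, 147, 126, 106, 98, 95, 94, 93]
z94 x -0.02 [101, 101, 100, 98, 102, 120, 131, 135, 135, 134, 13
[... 300 characters left out ...]

x [-36 -34 -32 -30 -28 -26 -24 -22 -20 -18 -16 -14 -12 -10  -8  -6  -4  -2
   0   2   4   6   8  10  12  14  16  18  20  22  24  26  28  30  32  34
  36]
z94 [215, 212, 189, 136, 102, 95, 87, 96, 135, 152, 154, 154, 155, 157, 163, 166, 167, 167, 168, 170, 172, 172, 171, 169, 160, 147, 128, 106, 98, 99, 98, 98, 99, 112, 162, 206, 215]
z142 [216, 216, 216, 215, 211, 177, 117, 97, 91, 93, 136, 153, 154, 154, 156, 162, 166, 167, 167, 168, 170, 172, 171, 169, 157, 140, 115, 99, 99, 99, 99, 101, 131, 195, 215, 215, 216]
y z94 [154, 146, 118, 89, 82, 81, 80, 79, 82, 92, 112, 145, 165, 168, 168, 168, 167, 167, 168, 170, 171, 170, 170, 170, 168, 162, 135, 102, 93, 92, 92, 92, 96, 135, 193, 215, 217]
```

>>> apply_moves(
  series=[
    {"jaw": 1,"linear": [0.005,0.08,-0.069],"roll": 0},
    {"jaw": 1,"linear": [0.005,0.14,-0.12],"roll": -0.2},
    {"jaw": 1,"linear": [0.015,0.21,-0.18],"roll": -0.3},
    {"jaw": 1,"linear": [0.015,0.28,-0.24],"roll": -0.4},
    {"jaw": 1,"linear": [0.015,0.35,-0.3],"roll": -0.5},
    {"jaw": 1,"linear": [0.015,0.41,-0.354],"roll": -0.5},
    {"jaw": 1,"linear": [0.015,0.4513,-0.3894],"roll": -0.5},
    {"jaw": 1,"linear": [0.015,0.4513,-0.3894],"roll": -0.5},
    {"jaw": 1,"linear": [0.015,0.4513,-0.3894],"roll": -0.5},
    {"jaw": 1,"linear": [0.015,0.4513,-0.3894],"roll": -0.5},
  ],
)

```text
t: 11.2
tool_pos: [0.5668, -0.0449, 0.1994]
orientation: [-2.142, 0.167, 2.124]
force: [-0.3, 0.1, -0.3]
opening: 0.012
```

Run:
```python
from h import *
state(); s=read_state(); print(to_move((.5671,-.0462,.175)),np.degrees(np.arctan2(*R.from_rotvec(s['orientation']).as_matrix()[[1,0],1])))
c=cam('wrist'); hsv=cv2.cvtColor(c['pixels'],cv2.COLOR_BGR2HSV)
# which blue
m=cv2.inRange(hsv,(98,80,25),(130,255,255)); cs,_=cv2.findContours(m,0,1); print([cv2.boundingRect(x) for x in cs if cv2.contourArea(x)>15])
Rt=R.from_rotvec(s['orientation']).as_matrix()
for x in(.0229,-.057): 
  for z in(-.0075,.0075): print(x,z,[proj(c,s['tool_pos']+Rt@np.array([x,y,z])).round(1).tolist() for y in(-.006,.006)])
cv2.imwrite('pics/w8.png',cv2.resize(c['pixels'][120:280,160:360],None,fx=3.5,fy=3.5,interpolation=cv2.INTER_CUBIC))
```

```text
11.2 [ 0.5668 -0.0449  0.1994] [[0.008924111800140994, -0.16286545937760255, -0.9866079273806295], [0.006407879884862508, -0.9866176440536107, 0.1629250242212169], [-0.9999396478307879, -0.007776026223299051, -0.007761063858441469]] [-0.1749  0.0317  1.5711  0.0079  1.5311  1.5592] [-0.2624  0.0989 -0.305 ] [ 0.0066 -0.0402 -0.0202] 0.012041950297802079
[ 0.0406  0.0023 -0.0005] -99.3735430007252
[(246, 248, 22, 23)]
0.0229 -0.0075 [[247.7, 202.0], [263.2, 202.0]]
0.0229 0.0075 [[247.8, 220.2], [263.1, 220.2]]
-0.057 -0.0075 [[243.4, 246.7], [266.6, 246.7]]
-0.057 0.0075 [[243.9, 271.6], [266.2, 271.6]]
```

The key hangs in the fingers as predicted, with its top face at y 248–271 in the image. The tool has picked up an 11 mrad tilt. I'll move down quickly in one row, since the lag tends to reverse that, then correct.

>>> apply_moves(
  series=[
    {"jaw": 1,"linear": [0.036,0.0023,-0.0005],"roll": 0},
  ],
)

```text
t: 11.38
tool_pos: [0.5687, -0.0455, 0.18]
orientation: [-2.148, 0.166, 2.12]
force: [-0.4, -0.1, -1.0]
opening: 0.0118
```

>>> apply_moves(
  series=[
    {"jaw": 1,"linear": [0,0,0],"roll": 0},
    {"jaw": 1,"linear": [0,0,0],"roll": 0},
  ],
)

```text
t: 11.62
tool_pos: [0.569, -0.0449, 0.181]
orientation: [-2.149, 0.165, 2.119]
force: [1.0, -0.6, -0.9]
opening: 0.0119
```

Run:
```python
from h import *
state(); print(to_move((.5671,-.0462,.165)))
c=cam('wrist')
cv2.imwrite('pics/w8.png',cv2.resize(c['pixels'][120:280,160:360],None,fx=3.5,fy=3.5,interpolation=cv2.INTER_CUBIC))
```

```text
11.625 [ 0.569  -0.0449  0.181 ] [[0.014588286519064119, -0.16034054569111866, -0.9869539458880094], [0.0055027711739234625, -0.9870311616399344, 0.16043442729392263], [-0.9998784433149086, -0.0077714451163082565, -0.013516776056407732]] [-0.1743  0.0393  1.5969  0.008   1.492   1.557 ] [ 1.0197 -0.6046 -0.9342] [ 0.072  -0.0086  0.0149] 0.011881699595764404
[0.0265 0.0028 0.0031]
```

View pics/w8.png

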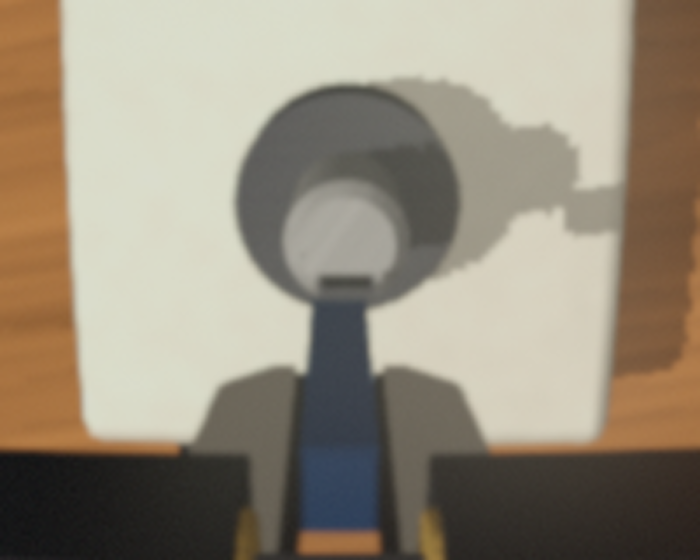

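The view shows the slot's dark mouth at crop x 320–375 and y 276–290. The key's foot is at x 313–365, so it needs about 1.8 mm in +tool y, which agrees with my computed target. I'll check the radial direction numerically and undo the tilt with a quick upward row.

Run:
```python
from h import *
c=cam('wrist'); s=c['s']; o=np.array([.5824,-.0487]); a=np.radians(-9.45); X=np.array([np.cos(a),np.sin(a)]); Y=np.array([-X[1],X[0]])
P=lambda x,y,z: (proj(c,np.r_[o+x*X+y*Y,z])-[160,120])*3.5
print('slot back wall',P(-.007,-.007,.142),P(-.007,.007,.142)); print('collar L/R/top',P(0,.032,.094),P(0,-.032,.094),P(.032,0,.094)); print('spindle top far',P(.0115,0,.142),P(.015,0,.138),P(0,.015,.138),P(0,-.015,.138))
Rt=R.from_rotvec(s['orientation']).as_matrix(); print('foot',[(proj(c,s['tool_pos']+Rt@np.array([.0229,y,-.0075]))-[160,120])*3.5 for y in(-.006,.006)])
```

```text
slot back wall [370.86873024 272.9529913 ] [311.56179395 272.62666487]
collar L/R/top [227.84013786 202.95342108] [456.12657681 204.16094089] [342.49700308  89.01771252]
spindle top far [341.58341459 195.78047035] [341.70838253 177.91569373] [278.4854371 239.6804888] [404.35722026 240.35966114]
foot [array([306.77833705, 287.06322663]), array([361.18811546, 287.06381414])]
```

>>> apply_moves(
  series=[
    {"jaw": 1,"linear": [-0.06,0.002,0.002],"roll": 0},
  ],
)

```text
t: 11.85
tool_pos: [0.5654, -0.046, 0.2148]
orientation: [-2.144, 0.165, 2.124]
force: [0.9, -0.5, -0.1]
opening: 0.0117
```

>>> apply_moves(
  series=[
    {"jaw": 1,"linear": [0,0,0],"roll": 0},
    {"jaw": 1,"linear": [0,0,0],"roll": 0},
  ],
)

```text
t: 12.1
tool_pos: [0.5654, -0.0459, 0.2147]
orientation: [-2.144, 0.165, 2.124]
force: [-0.1, 0.5, -1.6]
opening: 0.0119
```

Run:
```python
from h import *
state(); print(to_move((.5671,-.0462,.175)))
```

```text
12.1 [ 0.5654 -0.0459  0.2147] [[0.009704524665144999, -0.16056058000396056, -0.9869782785602809], [0.006355754965859883, -0.9869949155040421, 0.1606257798361853], [-0.9999327110260158, -0.007831788937433762, -0.008557832798200148]] [-0.1772  0.022   1.5534  0.008   1.5578  1.5548] [-0.0806  0.5333 -1.6358] [-0.0285 -0.0254 -0.0152] 0.011941569405742713
[ 0.0661  0.0005 -0.0023]
```

>>> apply_moves(
  series=[
    {"jaw": 1,"linear": [-0.09,0.0,0.0],"roll": 0},
  ],
)

```text
t: 12.22
tool_pos: [0.5613, -0.0456, 0.2622]
orientation: [-2.13, 0.164, 2.137]
force: [0.4, 0.3, -1.1]
opening: 0.012
```

>>> apply_moves(
  series=[
    {"jaw": 1,"linear": [0,0,0],"roll": 0},
    {"jaw": 1,"linear": [0,0,0],"roll": 0},
  ],
)

```text
t: 12.48
tool_pos: [0.5606, -0.0456, 0.2605]
orientation: [-2.127, 0.164, 2.139]
force: [-0.2, -0.4, -2.0]
opening: 0.0116
```

Run:
```python
from h import *
state(); print(to_move((.5671,-.0462,.175)))
```

```text
12.475 [ 0.5606 -0.0456  0.2605] [[-0.004907715706768697, -0.16079438643327149, -0.986975723925411], [0.008909844353922919, -0.9869554634624171, 0.16074678166381504], [-0.9999482631617148, -0.008004900576091767, 0.006276349786020688]] [-0.178   0.0161  1.4769  0.0079  1.6551  1.5549] [-0.2177 -0.4299 -1.962 ] [-0.0118  0.0672 -0.0008] 0.011595165805298775
[ 0.1424  0.0005 -0.0117]
```

>>> apply_moves(
  series=[
    {"jaw": 1,"linear": [0.03,0.0005,-0.005],"roll": 0},
    {"jaw": 1,"linear": [0.06,0.0005,-0.0117],"roll": 0},
    {"jaw": 1,"linear": [0.09,0.0005,-0.0117],"roll": 0},
    {"jaw": 1,"linear": [0.12,0.0005,-0.0117],"roll": 0},
    {"jaw": 1,"linear": [0.135,0.0005,-0.0117],"roll": 0},
    {"jaw": 1,"linear": [0.142,0.0005,-0.0117],"roll": 0},
    {"jaw": 1,"linear": [0.142,0.0005,-0.0117],"roll": 0},
    {"jaw": 1,"linear": [0.142,0.0005,-0.0117],"roll": 0},
  ],
)

```text
t: 13.48
tool_pos: [0.5676, -0.0463, 0.1761]
orientation: [-2.129, 0.164, 2.138]
force: [0.4, -0.3, -1.4]
opening: 0.0118
```

Run:
```python
from h import *
state(); print(to_move((.5671,-.0462,.160)))
c=cam('wrist'); np.save('pics/w_pre.npy',c,allow_pickle=True); g=cv2.cvtColor(c['pixels'],cv2.COLOR_BGR2GRAY)
for y in range(192,216,2): print(y,g[y,244:276:2])
```

```text
13.475 [ 0.5676 -0.0463  0.1761] [[-0.003431113675055086, -0.16084443946587756, -0.9869738060110089], [0.008667886466529093, -0.9869473211726728, 0.16080999028135154], [-0.9999565466574798, -0.008003219539201717, 0.0047805097902972275]] [-0.1772  0.0584  1.586   0.0079  1.5022  1.5546] [ 0.4307 -0.3052 -1.4196] [0.0451 0.031  0.0015] 0.01179394286772487
[0.0269 0.0001 0.0008]
192 [167 167 170 168 165 164 164 163 164 164 165 164 165 153 114 106]
194 [166 169 169 165 164 164 164 165 164 165 165 164 163 138 109 106]
196 [165 168 165 158 159 158 159 159 162 163 163 164 155 120 108 104]
198 [156 160 146 119 113 113 114 115 123 126 133 151 132 105 102 101]
200 [137 151 128  91  79  81  81  81  82  82  96 112 103 101 102 103]
202 [109 129 121  99  96  97  98  97  99  97 102 106 101 101 105 134]
204 [138 113 105  96  96  96  97  96  96  97 100 104 111 128 165 194]
206 [200 179 140  81  77  77  78  77  78  79 107 151 180 195 206 209]
208 [213 210 175  81  68  70  69  69  71  71 139 202 209 209 209 208]
210 [213 211 167  78  68  69  68  70  70  70 133 204 211 210 209 209]
212 [213 211 157  73  67  68  69  69  69  70 117 199 211 210 209 209]
214 [213 211 157  73  68  68  70  69  69  72 109 197 211 210 209 208]
```

Slot centre is at column 256.9 and the key at 256.5, so they're aligned. I'll lower slowly into the slot.

>>> apply_moves(
  series=[
    {"jaw": 1,"linear": [0.01,0,0.0008],"roll": 0},
    {"jaw": 1,"linear": [0.016,0,0.0008],"roll": 0},
    {"jaw": 1,"linear": [0.021,0,0.0008],"roll": 0},
    {"jaw": 1,"linear": [0.026,0,0.0008],"roll": 0},
    {"jaw": 1,"linear": [0.03,0,0.0008],"roll": 0},
    {"jaw": 1,"linear": [0.03,0,0.0008],"roll": 0},
  ],
)

```text
t: 14.28
tool_pos: [0.5669, -0.046, 0.1579]
orientation: [-2.129, 0.164, 2.138]
force: [0.0, -1.0, -1.5]
opening: 0.012
```

Run:
```python
from h import *
state(); print(to_move((.5671,-.0462,.122)))
```

```text
14.275 [ 0.5669 -0.046   0.1579] [[-0.0038610020182604163, -0.16076101035035123, -0.9869858105436717], [0.008764471329680529, -0.9869606977609668, 0.1607226341169661], [-0.9999541373011693, -0.008029858424605768, 0.005219642512144941]] [-0.1769  0.0669  1.6106  0.008   1.4695  1.5545] [ 0.0363 -1.0247 -1.504 ] [ 0.0068 -0.0207 -0.0248] 0.011966056953025923
[ 0.0598  0.0007 -0.0006]
```

>>> apply_moves(
  series=[
    {"jaw": 1,"linear": [0.01,0.0003,0],"roll": 0},
    {"jaw": 1,"linear": [0.02,0.0003,0],"roll": 0},
    {"jaw": 1,"linear": [0.03,0.0003,0],"roll": 0},
    {"jaw": 1,"linear": [0.04,0.0003,0],"roll": 0},
    {"jaw": 1,"linear": [0.05,0.0003,0],"roll": 0},
    {"jaw": 1,"linear": [0.059,0.0003,0],"roll": 0},
    {"jaw": 1,"linear": [0.059,0.0003,0],"roll": 0},
  ],
)

```text
t: 15.15
tool_pos: [0.5663, -0.0458, 0.1218]
orientation: [-2.127, 0.163, 2.139]
force: [-0.4, 0.0, -0.9]
opening: 0.0123
```

Run:
```python
from h import *
state(); print(to_move((.5671,-.0462,.115)))
```

```text
15.15 [ 0.5663 -0.0458  0.1218] [[-0.004907812639082661, -0.16075339390196652, -0.9869824009191344], [0.008977159541867105, -0.9869615979550321, 0.16070536633419924], [-0.9999476606211244, -0.00807158665000271, 0.006286931468687444]] [-0.1767  0.091   1.6521  0.0081  1.4049  1.5542] [-0.3956  0.0187 -0.901 ] [ 0.0881 -0.0658  0.0067] 0.012282065009054658
[ 0.0113  0.0005 -0.0014]
```

>>> apply_moves(
  series=[
    {"jaw": 1,"linear": [0.004,0.0003,-0.001],"roll": 0},
    {"jaw": 1,"linear": [0.007,0.0003,-0.001],"roll": 0},
    {"jaw": 1,"linear": [0.01,0.0003,-0.001],"roll": 0},
    {"jaw": 1,"linear": [0.0125,0.0003,-0.001],"roll": 0},
    {"jaw": 1,"linear": [0.015,0.0003,-0.001],"roll": 0},
    {"jaw": 1,"linear": [0.015,0.0003,-0.001],"roll": 0},
  ],
)

```text
t: 15.9
tool_pos: [0.5667, -0.046, 0.1126]
orientation: [-2.127, 0.163, 2.14]
force: [-0.1, -0.1, -0.6]
opening: 0.0116
```

Run:
```python
from h import *
state(); print(to_move((.5671,-.0462,.110)))
c=cam('wrist'); g=cv2.cvtColor(c['pixels'],cv2.COLOR_BGR2GRAY); hsv=cv2.cvtColor(c['pixels'],cv2.COLOR_BGR2HSV)
m=cv2.inRange(hsv,(98,80,25),(130,255,255)); cs,_=cv2.findContours(m,0,1); print([cv2.boundingRect(x) for x in cs if cv2.contourArea(x)>15])
```

```text
15.9 [ 0.5667 -0.046   0.1126] [[-0.005168271896969945, -0.16072871555589088, -0.9869850905466367], [0.008980559397826243, -0.9869659299728651, 0.16067856927947743], [-0.9999463178183624, -0.008033247696370524, 0.00654434205613158]] [-0.1768  0.0997  1.66    0.0081  1.3886  1.5539] [-0.0879 -0.0555 -0.5652] [ 0.0632 -0.0475 -0.0178] 0.011626736420734758
[ 0.0043  0.0003 -0.0007]
[(246, 237, 22, 34)]
```

The foot is now below the collar's top with no force, so it's in the pocket. I'll go 2.5 mm further, then release.

>>> apply_moves(
  series=[
    {"jaw": 1,"linear": [0.002,0.0002,-0.0003],"roll": 0},
    {"jaw": 1,"linear": [0.004,0.0002,-0.0003],"roll": 0},
    {"jaw": 1,"linear": [0.004,0.0002,-0.0003],"roll": 0},
    {"jaw": 0.6,"linear": [0.004,0.0002,-0.0003],"roll": 0},
    {"jaw": 0.5,"linear": [0.004,0.0002,-0.0003],"roll": 0},
    {"jaw": 0.5,"linear": [0.004,0.0002,-0.0003],"roll": 0},
    {"jaw": 0.5,"linear": [0.004,0.0002,-0.0003],"roll": 0},
  ],
)

```text
t: 16.82
tool_pos: [0.5667, -0.0462, 0.11]
orientation: [-2.127, 0.163, 2.14]
force: [-0.3, 0.2, -0.1]
opening: 0.0231
```

Run:
```python
from h import *
state()
c=cam('wrist'); hsv=cv2.cvtColor(c['pixels'],cv2.COLOR_BGR2HSV)
m=cv2.inRange(hsv,(98,80,25),(130,255,255)); cs,_=cv2.findContours(m,0,1); print([cv2.boundingRect(x) for x in cs if cv2.contourArea(x)>15])
o=np.array([.5824,-.0487]); a=np.radians(-9.45); X=np.array([np.cos(a),np.sin(a)]); Y=np.array([-X[1],X[0]])
P=lambda x,y,z: proj(c,np.r_[o+x*X+y*Y,z]).round(1).tolist()
print('home key top:',[P(x,y,.144) for x in(-.008,-.023) for y in(-.006,.006)])
```

```text
16.825 [ 0.5667 -0.0462  0.11  ] [[-0.0055751828748871485, -0.16075072508702704, -0.9869792914341753], [0.00896244595908198, -0.9869630208739725, 0.16069744860996749], [-0.999944294397614, -0.007949830898683494, 0.006943219018599149]] [-0.1771  0.1023  1.6621  0.008   1.3842  1.5536] [-0.2613  0.183  -0.1125] [ 0.0163  0.0127 -0.0366] 0.023081736656509408
[(249, 231, 16, 20)]
home key top: [[264.8, 229.8], [244.5, 229.7], [264.5, 252.5], [244.8, 252.3]]
```

The key's top now lies at columns 249–265 and rows 231–251. The prediction for home was 244–265 and 230–252, so it dropped home. I'll back off and measure it from above to refine the axis.

>>> apply_moves(
  series=[
    {"jaw": 0.5,"linear": [-0.02,0,0],"roll": 0},
    {"jaw": 0.3,"linear": [-0.05,0,0],"roll": 0},
    {"jaw": 0,"linear": [-0.09,0,0.03],"roll": 0},
    {"jaw": -0.5,"linear": [-0.12,0,0.06],"roll": 0},
    {"jaw": -1,"linear": [-0.13,0,0.09],"roll": 0},
    {"jaw": -1,"linear": [-0.13,0,0.1],"roll": 0},
    {"jaw": -1,"linear": [-0.13,0,0.1],"roll": 0},
    {"jaw": -1,"linear": [-0.13,0,0.1],"roll": 0},
  ],
)

```text
t: 17.88
tool_pos: [0.5082, -0.0373, 0.1882]
orientation: [-2.126, 0.164, 2.14]
force: [-0.1, -0.0, 0.1]
opening: 0.0883
```

Run:
```python
from h import *
state()
c=cam('wrist'); np.save('pics/w_home.npy',c,allow_pickle=True); hsv=cv2.cvtColor(c['pixels'],cv2.COLOR_BGR2HSV)
m=cv2.inRange(hsv,(98,60,25),(130,255,255)); cs,_=cv2.findContours(m,0,1)
for x in cs:
    if cv2.contourArea(x)>15:
        M=cv2.moments(x);u,v=M['m10']/M['m00'],M['m01']/M['m00']; P=np.array([onz(c,a,b,.144)[:2]*1000 for a,b in x[:,0].astype(float)],np.float32)
        print(cv2.boundingRect(x),onz(c,u,v,.144),cv2.minAreaRect(P))
s=read_state(); print(to_move((.531,-.2635,.15)))
w=cam('top'); print(proj(w,(.5665,-.0462,.144)))
```

```text
17.875 [ 0.5082 -0.0373  0.1882] [[-0.005800309459453971, -0.1608515456252893, -0.9869615679853649], [0.009053036935167208, -0.9869461702248107, 0.16079583203811448], [-0.9999421977956651, -0.008002333942950607, 0.007180788190751304]] [-0.1802 -0.1089  1.7284  0.0079  1.5294  1.5518] [-0.0558 -0.0343  0.1146] [ 0.022   0.0215 -0.025 ] 0.08827658333180874
(249, 124, 16, 19) [ 0.5663 -0.0471  0.144 ] ((566.1265258789062, -47.18669128417969), (12.09290599822998, 14.638020515441895), 80.76992797851562)
[ 0.0598  0.3665 -0.0987]
[252.8528 152.7524]
```

The key's top measures 12.1 x 14.6 mm at the home height and sits at (0.566, -0.047), so it's home. Now to the wheel.

>>> apply_moves(
  series=[
    {"jaw": -1,"linear": [0,0.07,-0.02],"roll": 0},
    {"jaw": -1,"linear": [0,0.14,-0.04],"roll": 0},
    {"jaw": -1,"linear": [0.02,0.21,-0.06],"roll": 0},
    {"jaw": -1,"linear": [0.05,0.28,-0.08],"roll": 0},
    {"jaw": -1,"linear": [0.08,0.34,-0.0987],"roll": 0},
    {"jaw": -1,"linear": [0.11,0.3665,-0.0987],"roll": 0},
    {"jaw": -1,"linear": [0.143,0.3665,-0.0987],"roll": 0},
    {"jaw": -1,"linear": [0.143,0.3665,-0.0987],"roll": 0},
    {"jaw": -1,"linear": [0.143,0.3665,-0.0987],"roll": 0},
    {"jaw": -1,"linear": [0.143,0.3665,-0.0987],"roll": 0},
  ],
)

```text
t: 19.23
tool_pos: [0.5316, -0.2626, 0.1013]
orientation: [-2.129, 0.163, 2.14]
force: [0.9, 0.2, -0.2]
opening: 0.0933
```

Run:
```python
from h import *
state(); s=read_state()
c=cam('wrist'); np.save('pics/w_boss.npy',c,allow_pickle=True); cv2.imwrite('pics/w_boss.png',c['pixels'])
hsv=cv2.cvtColor(c['pixels'],cv2.COLOR_BGR2HSV); o=np.array([.531,-.2635]); cen=proj(c,np.r_[o,.056]); print(cen)
# boss white rim: hull of low-sat bright pixels near the predicted place
k=np.zeros(hsv.shape[:2],np.uint8); cv2.circle(k,tuple(int(v) for v in cen),52,255,-1)
m=cv2.inRange(hsv,(14,80,60),(30,255,255))&k
P=np.argwhere(m); print('brass',len(P),P.min(0),P.max(0))
Q=np.array([onz(c,u,v,.056)[:2] for v,u in P.astype(float)]); print(Q.min(0),Q.max(0))
for r in (.019,.021,.023,.025,.030,.033):
    print(r,[int(cv2.getRectSubPix(c['pixels'],(1,1),tuple(float(t) for t in proj(c,np.r_[o+r*np.array([np.cos(a),np.sin(a)]),.056])))[0,0,2]) for a in np.radians(np.arange(140,221,4))])
print('x profile',[int(cv2.getRectSubPix(c['pixels'],(1,1),tuple(float(t) for t in proj(c,np.r_[o+[x,0],.056])))[0,0,0]) for x in np.arange(-.04,.0401,.002)])
print('y profile',[int(cv2.getRectSubPix(c['pixels'],(1,1),tuple(float(t) for t in proj(c,np.r_[o+[0,x],.056])))[0,0,0]) for x in np.arange(-.04,.0401,.002)])
print(to_move((.531,-.2635,-.007)))
```

```text
19.225 [ 0.5316 -0.2626  0.1013] [[-0.0044139880627596245, -0.1597697908201674, -0.9871444325176847], [0.008139783330236308, -0.9871270858807584, 0.15973058645074445], [-0.9999571293994151, -0.007330092894491838, 0.005657658653497752]] [-0.5485  0.1747  1.5991  0.0047  1.3758  1.1818] [ 0.8521  0.2197 -0.172 ] [ 0.0591  0.0104 -0.058 ] 0.0932725432118104
[257.0536 202.9897]
brass 3223 [172 212] [254 302]
[ 0.4826 -0.299 ] [ 0.5586 -0.2205]
0.019 [183, 166, 130, 121, 110, 103, 107, 109, 109, 109, 109, 109, 108, 107, 117, 144, 151, 157, 178, 184, 185]
0.021 [187, 184, 171, 172, 153, 114, 107, 109, 109, 109, 108, 109, 108, 112, 135, 174, 184, 183, 185, 185, 185]
0.023 [194, 203, 193, 188, 176, 131, 108, 108, 109, 108, 109, 109, 117, 125, 157, 184, 186, 186, 185, 185, 185]
0.025 [194, 205, 194, 188, 185, 154, 112, 109, 108, 108, 109, 110, 122, 133, 173, 186, 187, 187, 187, 186, 184]
0.03 [185, 189, 191, 193, 189, 188, 191, 195, 195, 194, 194, 192, 193, 193, 192, 196, 198, 195, 193, 193, 194]
0.033 [195, 195, 195, 195, 195, 195, 193, 194, 193, 195, 197, 195, 193, 194, 193, 201, 211, 202, 192, 192, 194]
x profile [77, 84, 85, 86, 113, 170, 132, 89, 89, 88, 89, 89, 89, 84, 56, 43, 46, 47, 47, 47, 47, 47, 46, 45, 43, 44, 43, 45, 54, 70, 70, 70, 68, 80, 156, 168, 102, 91, 91, 87, 85]
y profile [56, 55, 56, 56, 57, 92, 119, 73, 50, 50, 48, 49, 47, 50, 46, 39, 45, 46, 47, 48, 47, 47, 46, 43, 37, 36, 36, 36, 37, 60, 71, 71, 70, 71, 95, 169, 147, 88, 85, 85, 85]
[ 0.1805  0.0027 -0.0004]
```

The wheel's centre is at about (0.531, -0.2625), which the tool already matches, and the keyway points to about 179.8° in world. I'll lower so the real tips are near z 0.028 and grip the boss.

>>> apply_moves(
  series=[
    {"jaw": -1,"linear": [0.04,0.0003,0.0002],"roll": 0},
    {"jaw": -1,"linear": [0.08,0.0006,0.0004],"roll": 0},
    {"jaw": -1,"linear": [0.12,0.0009,0.0006],"roll": 0},
    {"jaw": -1,"linear": [0.15,0.001,0.0007],"roll": 0},
    {"jaw": -1,"linear": [0.17,0.0012,0.0008],"roll": 0},
    {"jaw": -1,"linear": [0.18,0.0012,0.0008],"roll": 0},
    {"jaw": -1,"linear": [0.18,0.0012,0.0008],"roll": 0},
  ],
)

```text
t: 20.15
tool_pos: [0.5305, -0.2625, -0.0067]
orientation: [-2.129, 0.163, 2.14]
force: [0.2, 0.4, 0.0]
opening: 0.0928
```

>>> apply_moves(
  series=[
    {"jaw": 0.6,"linear": [0,0,0],"roll": 0},
    {"jaw": 0.6,"linear": [0,0,0],"roll": 0},
    {"jaw": 0.6,"linear": [0,0,0],"roll": 0},
    {"jaw": 0.6,"linear": [0,0,0],"roll": 0},
    {"jaw": 0.6,"linear": [0,0,0],"roll": 0},
    {"jaw": 0.6,"linear": [0,0,0],"roll": 0},
  ],
  force=45,
)

```text
t: 20.9
tool_pos: [0.5308, -0.2621, -0.0063]
orientation: [-2.129, 0.163, 2.139]
force: [-0.2, 4.8, 4.9]
opening: 0.0611
```

Run:
```python
from h import *
state()
```

```text
20.9 [ 0.5308 -0.2621 -0.0063] [[-0.004140465537270163, -0.15974959604480926, -0.9871488859886614], [0.008603638312450923, -0.9871265012614858, 0.15970988671665412], [-0.9999544159375083, -0.007831798693673675, 0.005461591004328906]] [-0.5489  0.2905  1.6751  0.0056  1.184   1.1802] [-0.2477  4.8041  4.9082] [ 0.8802 -0.0217 -0.081 ] 0.06107892365703481
```

>>> apply_moves(
  series=[
    {"jaw": 0.6,"linear": [-0.02,0,0],"roll": 0},
    {"jaw": 0.6,"linear": [-0.06,0,0],"roll": 0},
    {"jaw": 0.6,"linear": [-0.11,0,0],"roll": 0},
    {"jaw": 0.6,"linear": [-0.16,0,0],"roll": 0},
    {"jaw": 0.6,"linear": [-0.21,0,0],"roll": 0},
    {"jaw": 0.6,"linear": [-0.25,0,0],"roll": 0},
    {"jaw": 0.6,"linear": [-0.275,0,0],"roll": 0},
    {"jaw": 0.6,"linear": [-0.285,0,0],"roll": 0},
    {"jaw": 0.6,"linear": [-0.285,0,0],"roll": 0},
    {"jaw": 0.6,"linear": [-0.285,0,0],"roll": 0},
    {"jaw": 0.6,"linear": [-0.285,0,0],"roll": 0},
  ],
)

```text
t: 22.28
tool_pos: [0.5309, -0.2633, 0.1635]
orientation: [-2.127, 0.162, 2.141]
force: [0.3, -0.3, -6.2]
opening: 0.0615
```

Run:
```python
from h import *
state(); s=read_state(); print(to_move((.5818,-.0491,.170)))
c=cam('wrist'); np.save('pics/w_lift.npy',c,allow_pickle=True)
Rt=R.from_rotvec(s['orientation']).as_matrix()
hx=-.0063-.056  # boss top in tool x
def P(y,z): return proj(c,s['tool_pos']+Rt@np.array([hx,y,z]))
v=lambda y,z,k: int(cv2.getRectSubPix(c['pixels'],(1,1),tuple(float(t) for t in P(y,z)))[0,0,k])
r=np.arange(-.04,.0401,.002); print('z prof',[v(0,a,0) for a in r]); print('y prof',[v(a,0,0) for a in r])
# keyway: angle from tool z toward tool y ; +z is world -x-ish
for q in(.019,.021,.023,.025): print(q,[v(q*np.sin(a),q*np.cos(a),2) for a in np.radians(np.arange(-40,41,4))])
```

```text
22.275 [ 0.5309 -0.2633  0.1635] [[-0.005676515359888541, -0.15981124071323397, -0.9871312701536029], [0.00953182802682967, -0.9871109754341123, 0.15975314216622422], [-0.9999384588202594, -0.008502324341713066, 0.007126643877199095]] [-0.5504  0.1327  1.53    0.0052  1.4888  1.1804] [ 0.2595 -0.2673 -6.2335] [0.067  0.0055 0.0717] 0.06153725733255151
[-0.0079 -0.366  -0.0266]
z prof [85, 86, 85, 85, 84, 112, 111, 47, 45, 47, 48, 46, 58, 64, 69, 67, 69, 68, 40, 35, 42, 41, 73, 86, 69, 51, 65, 75, 83, 91, 108, 101, 96, 86, 102, 140, 83, 66, 62, 61, 63]
y prof [83, 83, 65, 19, 19, 73, 115, 49, 44, 45, 44, 46, 40, 31, 33, 33, 35, 35, 34, 33, 42, 41, 40, 40, 39, 34, 33, 32, 35, 44, 46, 45, 47, 46, 74, 120, 54, 27, 30, 72, 81]
0.019 [86, 89, 91, 92, 95, 98, 102, 104, 107, 108, 109, 108, 106, 103, 101, 98, 95, 93, 90, 89, 86]
0.021 [90, 93, 98, 104, 112, 118, 119, 119, 118, 118, 118, 117, 118, 119, 117, 115, 110, 102, 98, 93, 90]
0.023 [97, 104, 116, 120, 118, 114, 113, 111, 110, 109, 108, 109, 109, 111, 111, 113, 116, 117, 112, 102, 95]
0.025 [111, 120, 117, 113, 109, 107, 104, 101, 99, 98, 97, 98, 98, 101, 104, 105, 108, 111, 114, 116, 107]
```

>>> apply_moves(
  series=[
    {"jaw": 0.6,"linear": [-0.008,-0.05,-0.004],"roll": 0},
    {"jaw": 0.6,"linear": [-0.008,-0.11,-0.008],"roll": 0.1},
    {"jaw": 0.6,"linear": [-0.008,-0.18,-0.013],"roll": 0.2},
    {"jaw": 0.6,"linear": [-0.008,-0.25,-0.019],"roll": 0.3},
    {"jaw": 0.6,"linear": [-0.008,-0.31,-0.024],"roll": 0.307},
    {"jaw": 0.6,"linear": [-0.008,-0.35,-0.0275],"roll": 0.307},
    {"jaw": 0.6,"linear": [-0.008,-0.367,-0.0275],"roll": 0.307},
    {"jaw": 0.6,"linear": [-0.008,-0.367,-0.0275],"roll": 0.307},
    {"jaw": 0.6,"linear": [-0.008,-0.367,-0.0275],"roll": 0.307},
    {"jaw": 0.6,"linear": [-0.008,-0.367,-0.0275],"roll": 0.307},
  ],
)

```text
t: 23.58
tool_pos: [0.5824, -0.0497, 0.1702]
orientation: [-2.037, 0.324, 2.051]
force: [-0.4, -0.7, -6.2]
opening: 0.0611
```

Run:
```python
from h import *
state(); s=read_state(); print(to_move((.5824,-.0487,.1417)),np.degrees(np.arctan2(*R.from_rotvec(s['orientation']).as_matrix()[[1,0],1])))
```

```text
23.575 [ 0.5824 -0.0497  0.1702] [[-0.0054872741443685, -0.3169448179578289, -0.9484281059691044], [0.009126006240504109, -0.9484187600074929, 0.31688889484478255], [-0.9999433013089105, -0.006916504574424248, 0.008096674126401752]] [-0.1784  0.104   1.5486  0.008   1.496   1.7142] [-0.3762 -0.6769 -6.232 ] [-0.0124  0.0032  0.0295] 0.06112273239334852
[ 0.0475 -0.0012  0.0001] -108.47871866294926
```

>>> apply_moves(
  series=[
    {"jaw": 0.6,"linear": [0.015,-0.0012,0.0001],"roll": 0},
    {"jaw": 0.6,"linear": [0.03,-0.0012,0.0001],"roll": 0},
    {"jaw": 0.6,"linear": [0.042,-0.0012,0.0001],"roll": 0},
    {"jaw": 0.6,"linear": [0.048,-0.0012,0.0001],"roll": 0},
    {"jaw": 0.6,"linear": [0.052,-0.0012,0.0001],"roll": 0},
    {"jaw": 0.6,"linear": [0.055,-0.0012,0.0001],"roll": 0},
    {"jaw": 0.6,"linear": [0.055,-0.0012,0.0001],"roll": 0},
  ],
)

```text
t: 24.45
tool_pos: [0.5825, -0.0486, 0.1374]
orientation: [-2.037, 0.324, 2.051]
force: [-1.0, -0.0, -6.7]
opening: 0.0616
```

Run:
```python
from h import *
state(); print(to_move((.5824,-.0487,.1357)))
```

```text
24.45 [ 0.5825 -0.0486  0.1374] [[-0.005245367421871547, -0.3168235921481426, -0.9484699771626707], [0.009090007885630913, -0.9484589445464998, 0.31676963596023355], [-0.99994492742213, -0.006960026442988959, 0.007854944599687377]] [-0.1767  0.1235  1.5882  0.0081  1.4367  1.7154] [-1.0317 -0.0417 -6.6608] [ 0.012   0.0022 -0.0297] 0.061568344215796746
[0.0027 0.0001 0.0001]
```

No contact yet. I'll lower a few more millimetres in small steps.

>>> apply_moves(
  series=[
    {"jaw": 0.6,"linear": [0.0015,0,0],"roll": 0},
    {"jaw": 0.6,"linear": [0.003,0,0],"roll": 0},
    {"jaw": 0.6,"linear": [0.003,0,0],"roll": 0},
  ],
)

```text
t: 24.82
tool_pos: [0.5824, -0.0486, 0.1355]
orientation: [-2.037, 0.324, 2.051]
force: [0.3, 0.4, -7.9]
opening: 0.0616
```

>>> apply_moves(
  series=[
    {"jaw": 0.6,"linear": [0.0015,0,0],"roll": 0},
    {"jaw": 0.6,"linear": [0.003,0,0],"roll": 0},
    {"jaw": 0.6,"linear": [0.003,0,0],"roll": 0},
  ],
)

```text
t: 25.2
tool_pos: [0.5823, -0.0486, 0.1335]
orientation: [-2.036, 0.324, 2.051]
force: [-0.0, 1.1, -7.3]
opening: 0.0613
```

Run:
```python
from h import *
state()
```

```text
25.2 [ 0.5823 -0.0486  0.1335] [[-0.005630395639079397, -0.3168406593166922, -0.9484620684290495], [0.009128593616119451, -0.9484538669626997, 0.316783729099354], [-0.9999424820576126, -0.006874507056140566, 0.00823248013638024]] [-0.1767  0.126   1.5925  0.0081  1.4302  1.7154] [-0.0441  1.0949 -7.3127] [ 0.0446  0.0224 -0.0047] 0.06125712392458378
```

The underside is 4 mm below the key's top with no contact force, so the keyway has found the key. Continuing down.

>>> apply_moves(
  series=[
    {"jaw": 0.6,"linear": [0.003,0,0],"roll": 0},
    {"jaw": 0.6,"linear": [0.006,0,0],"roll": 0},
    {"jaw": 0.6,"linear": [0.008,0,0],"roll": 0},
    {"jaw": 0.6,"linear": [0.008,0,0],"roll": 0},
  ],
)

```text
t: 25.7
tool_pos: [0.5821, -0.0486, 0.1285]
orientation: [-2.036, 0.324, 2.051]
force: [-0.7, -0.4, -7.4]
opening: 0.0612
```

>>> apply_moves(
  series=[
    {"jaw": 0.6,"linear": [0.004,0,0],"roll": 0},
    {"jaw": 0.6,"linear": [0.008,0,0],"roll": 0},
    {"jaw": 0.6,"linear": [0.012,0,0],"roll": 0},
    {"jaw": 0.6,"linear": [0.012,0,0],"roll": 0},
  ],
)

```text
t: 26.2
tool_pos: [0.5818, -0.0484, 0.1209]
orientation: [-2.035, 0.324, 2.052]
force: [0.5, -0.7, -7.5]
opening: 0.0614
```

Run:
```python
from h import *
state()
```

```text
26.2 [ 0.5818 -0.0484  0.1209] [[-0.006614916674927907, -0.3168822352146835, -0.9484418231408451], [0.00933481703395081, -0.9484408157352675, 0.31681679286042186], [-0.9999345498923051, -0.006757814200376966, 0.009231894654227867]] [-0.1765  0.1351  1.6063  0.0081  1.4084  1.7154] [ 0.5009 -0.6778 -7.5085] [ 0.0597 -0.0413  0.0103] 0.061379305621533015
```

>>> apply_moves(
  series=[
    {"jaw": 0.6,"linear": [0.006,0.0002,-0.0003],"roll": 0},
    {"jaw": 0.6,"linear": [0.012,0.0004,-0.0006],"roll": 0},
    {"jaw": 0.6,"linear": [0.018,0.0004,-0.0006],"roll": 0},
    {"jaw": 0.6,"linear": [0.024,0.0004,-0.0006],"roll": 0},
    {"jaw": 0.6,"linear": [0.024,0.0004,-0.0006],"roll": 0},
  ],
)

```text
t: 26.82
tool_pos: [0.5816, -0.0486, 0.1059]
orientation: [-2.034, 0.324, 2.053]
force: [-0.5, -0.1, -5.9]
opening: 0.0613
```

>>> apply_moves(
  series=[
    {"jaw": 0.6,"linear": [0.006,0.0002,-0.0003],"roll": 0},
    {"jaw": 0.6,"linear": [0.012,0.0003,-0.0004],"roll": 0},
    {"jaw": 0.6,"linear": [0.018,0.0004,-0.0004],"roll": 0},
    {"jaw": 0.6,"linear": [0.022,0.0004,-0.0004],"roll": 0},
    {"jaw": 0.6,"linear": [0.022,0.0004,-0.0004],"roll": 0},
  ],
)

```text
t: 27.45
tool_pos: [0.5815, -0.0487, 0.0924]
orientation: [-2.034, 0.324, 2.054]
force: [-0.1, -0.9, -7.5]
opening: 0.0608
```

Run:
```python
from h import *
state()
```

```text
27.45 [ 0.5815 -0.0487  0.0924] [[-0.008071375630454996, -0.31689448344995597, -0.9484264543202167], [0.009569235277623905, -0.9484383979198874, 0.3168170372428841], [-0.9999216382455346, -0.006518566571197593, 0.010687640442272123]] [-0.1771  0.1594  1.6332  0.0082  1.3587  1.7144] [-0.0935 -0.8571 -7.5264] [ 0.0548 -0.02    0.0246] 0.060807024681024294
```

>>> apply_moves(
  series=[
    {"jaw": 0.6,"linear": [0.003,0,0],"roll": 0},
    {"jaw": 0.6,"linear": [0.006,0,0],"roll": 0},
    {"jaw": 0.6,"linear": [0.006,0,0],"roll": 0},
  ],
)

```text
t: 27.82
tool_pos: [0.5813, -0.0486, 0.0886]
orientation: [-2.033, 0.324, 2.054]
force: [0.1, 0.2, -6.8]
opening: 0.0615
```

>>> apply_moves(
  series=[
    {"jaw": 0.6,"linear": [0.001,0,0],"roll": 0},
    {"jaw": 0.6,"linear": [0.0025,0,0],"roll": 0},
    {"jaw": 0.6,"linear": [0.0025,0,0],"roll": 0},
  ],
)

```text
t: 28.2
tool_pos: [0.5814, -0.0486, 0.0878]
orientation: [-2.034, 0.324, 2.054]
force: [-2.7, 0.3, 0.3]
opening: 0.0616
```

Run:
```python
from h import *
state()
```

```text
28.2 [ 0.5814 -0.0486  0.0878] [[-0.008097115580210928, -0.31683030249903144, -0.9484476770690371], [0.009555639597785548, -0.9484599792805548, 0.3167528333811813], [-0.9999215601591744, -0.006498239877181872, 0.010707306259777278]] [-0.177   0.1634  1.6375  0.0082  1.3503  1.7144] [-2.6908  0.3226  0.3283] [0.0861 0.671  0.0473] 0.06155770995544882
```

Contact came at the home height, with the underside near 94 mm. The collar now carries the wheel's weight, so I'll release and retreat.

>>> apply_moves(
  series=[
    {"jaw": 0.3,"linear": [0,0,0],"roll": 0},
    {"jaw": 0,"linear": [0,0,0],"roll": 0},
    {"jaw": -1,"linear": [0,0,0],"roll": 0},
    {"jaw": -1,"linear": [0,0,0],"roll": 0},
    {"jaw": -1,"linear": [0,0,0],"roll": 0},
    {"jaw": -1,"linear": [0,0,0],"roll": 0},
  ],
)

```text
t: 28.95
tool_pos: [0.5816, -0.0487, 0.088]
orientation: [-2.034, 0.324, 2.053]
force: [-0.1, 0.2, -0.1]
opening: 0.0921
```

>>> apply_moves(
  series=[
    {"jaw": -1,"linear": [-0.02,0,0],"roll": 0},
    {"jaw": -1,"linear": [-0.06,0,0],"roll": 0},
    {"jaw": -1,"linear": [-0.12,0,0],"roll": 0},
    {"jaw": -1,"linear": [-0.18,0,0],"roll": 0},
    {"jaw": -1,"linear": [-0.22,0,0.06],"roll": 0},
    {"jaw": -1,"linear": [-0.22,0,0.12],"roll": 0},
    {"jaw": -1,"linear": [-0.22,0,0.12],"roll": 0},
    {"jaw": -1,"linear": [-0.22,0,0.12],"roll": 0},
  ],
)

```text
t: 29.95
tool_pos: [0.5149, -0.0273, 0.2214]
orientation: [-2.036, 0.324, 2.052]
force: [0.2, 1.1, -0.8]
opening: 0.0928
```

Run:
```python
from h import *
state()
c=cam('wrist'); w=cam('scene')
k=proj(c,(.5818,-.0491,.15)); p=[int(i) for i in k]; print(k)
a=cv2.resize(c['pixels'][p[1]-65:p[1]+65,p[0]-65:p[0]+65],(400,400),interpolation=cv2.INTER_CUBIC)
q=[int(i) for i in proj(w,(.5818,-.0491,.1))]; b=cv2.resize(w['pixels'][q[1]-50:q[1]+50,q[0]-50:q[0]+50],(400,400),interpolation=cv2.INTER_CUBIC)
cv2.imwrite('pics/fin.png',np.hstack([a,b])); cv2.imwrite('pics/fin_w.png',c['pixels'])
hsv=cv2.cvtColor(c['pixels'],cv2.COLOR_BGR2HSV); m=cv2.inRange(hsv,(0,100,60),(13,200,255)); kk=np.zeros_like(m); cv2.circle(kk,tuple(p),75,255,-1); m=cv2.morphologyEx(m&kk,cv2.MORPH_OPEN,np.ones((3,3)))
cs,_=cv2.findContours(m,0,1); h=cv2.convexHull(max(cs,key=cv2.contourArea))
P=np.array([onz(c,u,v,.108)[:2] for u,v in h[:,0].astype(float)],np.float32)*1000; print('disc at z=.108',cv2.minEnclosingCircle(P),cv2.minAreaRect(P))
```

```text
29.95 [ 0.5149 -0.0273  0.2214] [[-0.0061939799822604, -0.3167687174164673, -0.9484825851212586], [0.009134366773442593, -0.9484791307405442, 0.31670791258399233], [-0.9999390971232336, -0.0067021053399518304, 0.008768342396633655]] [-0.1589 -0.1036  1.6634  0.008   1.5894  1.7344] [ 0.1931  1.0577 -0.8395] [-0.0171 -0.0351 -0.0025] 0.09282772195671649
[255.6926 118.1613]
disc at z=.108 ((581.4017333984375, -50.1535530090332), 59.23970413208008) ((581.6661987304688, -50.062461853027344), (117.01199340820312, 115.87779235839844), 71.61817169189453)
```

View pics/fin.png

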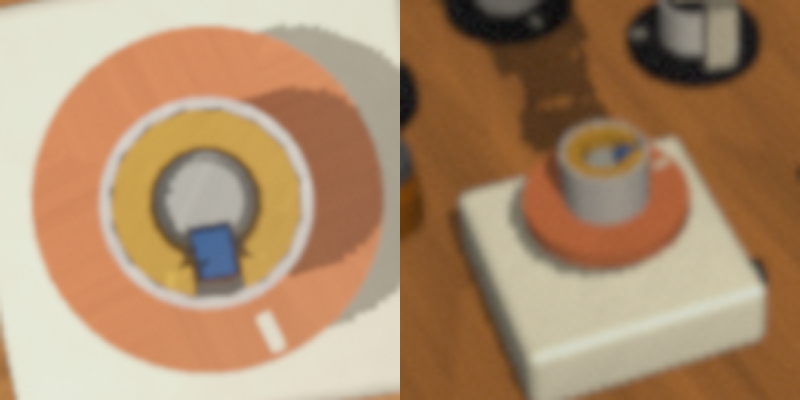

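The final view shows the wheel flat on the collar, with the key in its keyway at crop (215,252) and the spindle in the bore at (205,200). The gripper is clear, so I'll hand in.

```bash
python3 -c "
from plant import *
print(close_job())"
```

```text
the job is handed in; nothing more can be done
None
```

The lap wheel is on the polishing unit, flat on the collar with its keyway over the key. I handed the job in at about 30 s of the 72 s allowed.

**What I did**
- **First grip missed:** the fingers closed on air above the key. The camera views showed the real fingertips end about 35 mm short of the reported TCP. I allowed for that and the second grip held.
- **Key:** I lowered it into the spindle's slot and released it with its foot in the collar pocket. It fell the rest of the way, and its top then measured 12.1 × 14.6 mm at the home height.
- **Wheel:** the camera showed the bush turned about 0.25 rad from the white mark. I turned the wheel about 9° to match the slot. It dropped over the key first time, so I did not need to feel around for the keyway.

**Last checks**
- **Seating:** I lowered the wheel with no contact force until its underside was at about 94 mm. There the collar took the weight, and then I let go.
- **Position:** the disc measured 117 × 116 mm when placed at home height (true diameter 120 mm), centred within about 1 mm of the spindle axis. The last picture shows the key inside the keyway and the gripper clear.

**Disagreements and gaps**
- Apart from the fingertip offset, the tool tilted by up to 15 mrad from vertical during the moves, with no visible effect.
- I did not aim near the jar, mandrel or handpiece and saw no unexpected forces, but I did not re-measure where they stand.

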